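Roll the oat tin into the tin rack

TASK

Lift the jam jar out of the empty place in the tin rack and stand it on the round wooden board. Then, with the flat of the hand on top of it, roll the red tin along the table, over the rack's low sill and on until it rests against the green tin, square in the rack. Tinplate dents: press lightly, keep the hand on the tin as it goes over the sill so that it never runs loose or drops in with a bang, do not lift or drag it, and leave the other breakfast things where they are.

Things in the scene. Friction and masses are not known exactly. Their poses are not given: they have to be found in the camera images.
- oat_tin: the red tin to roll, with brass bands and label panels: a plain rigid cylinder, 110 mm diameter, 150 mm long, 0.45 to 0.8 kg, lying on the table before the sill, about parallel to it; too thick to grip. Origin at its centre, 55 mm above what it lies on; y along its axis (level), x and z turn as it rolls (z up at the start). It rolls freely and stays where it is left at rest
- stored_tin: the green tin of the same size (110 x 150 mm), about 0.7 kg, loose, already lying in the rack against the back stop; origin at its centre, y along its axis
- rack: wooden tin rack, fixed. Origin on the table under the middle of the sill; x points into the rack, y along the sill, z up. Sill: half-round bead of 5 mm radius about the y axis, crest 5 mm up. Behind it a level deck, 2 mm up, from x = 0 to the back stop at 207 mm (85 mm high); side fences 36 mm high, inner faces at y = +-90 mm. Green tin's axis at x = 151 mm; red tin home at about 41 mm
- jam_jar: jam jar with red jam and a flat metal lid, 54 mm in diameter and 68 mm high, 0.2 kg, standing on the deck in the empty place of the rack; origin at the centre of its underside, z up
- jam_board: round wooden board, 150 mm in diameter and 12 mm thick, fixed flat on the table; origin at the centre of its underside
- mug: blue mug, 80 mm in diameter and 90 mm high; a bystander; origin at the centre of its underside
- sugar_bowl: small wooden bowl, 90 mm in diameter and 45 mm high; a bystander; origin at the centre of its underside
- pepper_mill: turned wooden pepper mill, 54 mm in diameter and 137 mm high; a bystander; origin at the centre of its underside
- creamer: small white jug, 64 mm in diameter and 65 mm high; a bystander; origin at the centre of its underside
- muesli_bowl: white bowl, 140 mm in diameter and 55 mm high, on a slate mat; a bystander; origin at the centre of its underside
Not all that is in view belongs to the job. What is shaped like the oat_tin but purple or turquoise is not meant. Leave any purple look-alike of the jam_jar alone.

How it is judged:
By the outcome, as a careful person would: the job done as asked, in the order asked, and still so for the second after the job is handed in, with the robot touching nothing.
It also fails if it takes over 72 s, if anything falls off the work surface, if the arm or the gripper's body presses on something with over 40 N, if the wrist force passes 120 N, or if a joint passes its speed limit or range.

ROBOT

A 6-joint arm with a two-finger parallel gripper is mounted at the origin on the work surface. World frame = base frame: x ahead of the robot, y to its left, z up, the work surface at z = 0. Lengths are in m, angles in rad, forces in N, time in s.
With the tool pointing down it reaches from about 0.35 to 0.775 m from the base axis. Payload 7.3 kg.
Tool frame: the origin (TCP) lies at the very end of the fingers, on their centre line; the grasp point (between the pads) lies 19 mm behind it (env.pinch_z is the distance from the TCP to the grasp point, in m); z points along the fingers, y is the line along which they close (so a half turn about z gives the same grasp; the last joint's range is limited). The gripper opens to 92 mm and grips with 3 to 60 N. Pads are 19 mm wide; open, the fingers measure 130 mm over their backs; the gripper's body (75 mm by 190 mm) begins 47 mm behind the grasp point.
Start: joints at [-1.365, 0.342, 1.524, -0, 1.275, -0.146], TCP at [0.181, -0.493, 0.227] pointing down, gripper open.
Joint ranges: [-2.53, 2.53], [-0.77, 2.02], [0.04, 2.7], [-1, 4.14], [0.28, 2.66], [-3.11, 3.11]. Speed limits (rad/s): [2.57, 2.57, 3.14, 3.14, 3.14, 3.14].

INTERFACE

Orientations are given as a unit quaternion [x, y, z, w].
In Python, from cell import observe, viewer, env gives the robot as it stands.
- The arm moves only by the tool servo_tool, never from a script. Its argument "steps" is text: rows parted by semicolons, each of 7 numbers parted by spaces: the shift along the tool's x, y, z as a fraction of full scale, then the turn, a rotation vector about the tool's x, y, z as a fraction of full scale, then the closure, from -1 (fully open) to 1 (shut), so that 0 is half open. A call has 1 to 5 rows; each row shifts and turns the commanded pose from where the row before left it, along the tool's axes as they then stand; what a row does not reach is not made up. Full scale, the value 1, is 0.8 m for a shift and 30 degrees for a turn. A row lasts 1/8 s, in which the tool goes at most 62.5 mm and 10.7 degrees, less where a joint would pass 70% of its speed; a pose out of reach is approached as far as the arm can. A call with a number of a shift or a turn outside -1 to 1 is refused whole. A call with a gripper value outside its range is refused whole. The fingers move at their own pace and stop on an object; the grip force is fixed at half the most. Time passes only in rows, so rows that do not move let the fingers close. It gives the time, the measured TCP pose, the force, the opening and the grip force at its end, in the units of the state.
- observe(): the state, without advancing time (a new reading comes with each control period).
- viewer.snapshot(name): name is "side" or "top"; returns the picture (480x640x3 uint8, blue, green, red); there is no depth.
- viewer.camera_model(name): a dict with "fx", "fy", "cx", "cy" (pixels), "distortion" ([k1, k2, p1, p2, k3] as OpenCV has them; the pictures are not rectified), "extrinsics" (4x4, takes a point from world to camera coordinates). Camera axes: x right, y down, z forward; pixel columns grow to the right and rows downward; lengths in m; the calibration is good to about 2 mm. A picture is of the moment at which its call begins. camera_model takes no time and is no camera call.
- env.job_done(): hands the job in; it is judged then, once.
The state is a dict: "clock": time; "joint_positions": joint angles; "joint_velocities": joint speeds; "tau": joint torques, N m; "position": TCP position; "orientation": TCP orientation; "force": force on the tool from outside, world axes, zero at the start; "ft_torque": the same for the moment, N m; "finger_gap": opening from 0.0 (shut) to 1.0 (fully open); "grasp_force": force on a finger pad.
Only numpy, scipy, OpenCV 4.12 (cv2) and the standard library are available. Lean on these libraries where they do the work, as an engineer would, in place of code of your own. Each camera call takes 0.05 s, during which the arm holds its last target. There are 200 camera calls.

## Working session

There is one attempt and no reset: what is moved stays moved. The work goes in short steps, Python scripts to look and compute and a tool call to move; the robot and the scene stay as the last step left them, time stands still between calls to the robot, and variables do not carry over. Pictures are saved under pics/ and viewed, at most 10 in all, crops included, and the job is handed in when it is done.

Besides the shell and the picture viewer there is one more tool, called after "Request:" as a command line: name --argument value ..., lists and objects as JSON in quotes. servo_tool: Moves the arm, as the interface text tells. Its arguments: {"type":"object","properties":{"steps":{"type":"string"}},"required":["steps"]}

```bash
mkdir -p pics; ls; python3 - <<'E'
from cell import observe, viewer, env
import cv2,numpy as np
for n in("side","top"):
    cv2.imwrite(f"pics/{n}0.png",viewer.snapshot(n))
    m=viewer.camera_model(n);print(n,m["fx"],m["fy"],m["cx"],m["cy"],m["distortion"]);print(np.round(m["extrinsics"],3))
s=observe();print(s)
E
```

```text
pics
side 452.0784747430135 452.0784747430135 318.5208322772704 237.12197322122915 [-0.05161266  0.          0.          0.          0.        ]
[[-0.911 -0.413 -0.012  0.514]
 [-0.223  0.515 -0.828  0.145]
 [ 0.348 -0.751 -0.561  0.999]
 [ 0.     0.     0.     1.   ]]
top 528.4800935644157 528.4800935644157 318.65234306421513 245.82972123310384 [-0.00106827  0.          0.          0.          0.        ]
[[-0.013 -1.    -0.008  0.042]
 [-0.989  0.015 -0.148  0.539]
 [ 0.148  0.006 -0.989  1.03 ]
 [ 0.     0.     0.     1.   ]]
{'clock': 0.1, 'joint_positions': array([-1.36502216e+00,  3.42620619e-01,  1.52488390e+00,  8.76274806e-06,
        1.27539413e+00, -1.46013178e-01]), 'joint_velocities': array([-0.00028216, -0.00125589, -0.00339532, -0.00018171,  0.00057027,
        0.00228119]), 'tau': array([ 1.89004757e-03, -4.32002628e+01, -2.44697142e+01,  7.19080470e-02,
        5.26619924e-02, -6.73876025e-05]), 'position': array([ 0.18084847, -0.49250183,  0.22614441]), 'orientation': array([ 9.84570564e-01,  1.74986795e-01, -1.53201542e-05, -6.52833215e-04]), 'force': array([ 0.88449822,  0.71903676, -0.28759749]), 'ft_torque': array([-0.00439394,  0.01773619, -0.02380229]), 'grasp_force': 0.0, 'finger_gap': 1.0011847308276793}
```

View pics/side0.png

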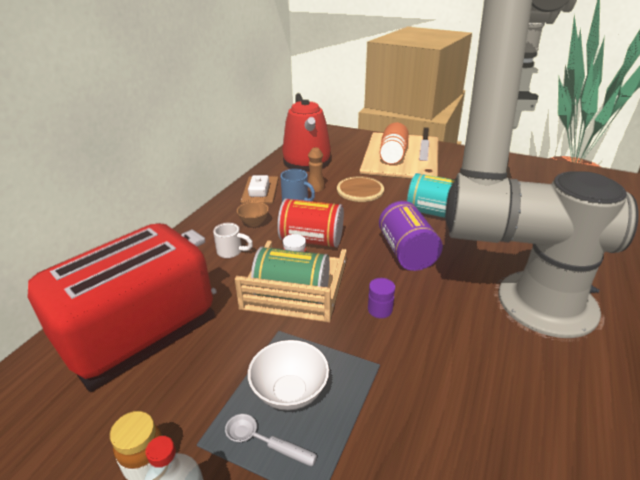

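View pics/top0.png

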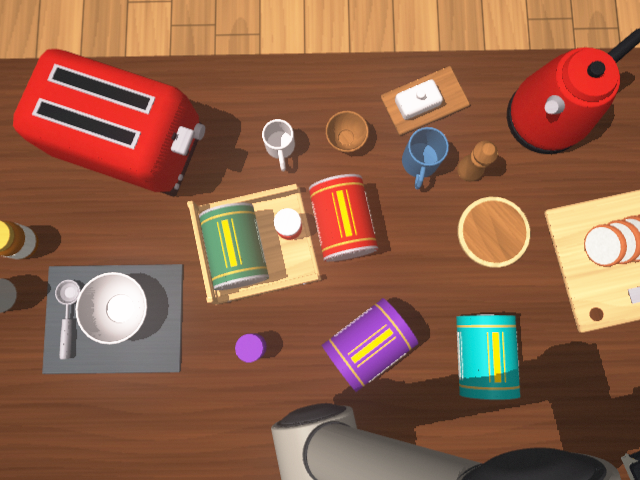

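The side view shows the rack at about (290,280), the red tin before it at (312,222) and the jar behind the green tin at (294,243). In the top view the red tin is at (343,217), the green at (235,245), the jar lid at (287,222) and the board at (494,231). The purple and turquoise tins are decoys.

```bash
cat > h.py <<'E'
import cv2,numpy as np
from cell import observe, viewer, env
def ray(n,px):
    m=viewer.camera_model(n);K=np.array([[m["fx"],0,m["cx"]],[0,m["fy"],m["cy"]],[0,0,1]])
    p=cv2.undistortPoints(np.array(px,float).reshape(-1,1,2),K,np.array(m["distortion"])).reshape(-1,2)
    E=np.array(m["extrinsics"]);R=E[:3,:3];return -R.T@E[:3,3],np.c_[p,np.ones(len(p))]@R
def onz(n,px,z):
    c,d=ray(n,px);return c+d*((z-c[2])/d[:,2])[:,None]
def blob(im,lo,hi,box):
    x0,y0,x1,y1=box;h=cv2.cvtColor(im,cv2.COLOR_BGR2HSV)
    k=cv2.inRange(h,np.array(lo),np.array(hi))
    z=np.zeros_like(k);z[y0:y1,x0:x1]=k[y0:y1,x0:x1]
    z=cv2.morphologyEx(z,cv2.MORPH_OPEN,np.ones((3,3)))
    c=max(cv2.findContours(z,0,2)[0],key=cv2.contourArea);return c
def tin(n,im,lo,hi,box,z=.055):
    c=blob(im,lo,hi,box)
    cs=cv2.boxPoints(cv2.minAreaRect(cv2.convexHull(c)));w=onz(n,cs,z)
    e=[w[1]-w[0],w[2]-w[1]];l=[np.linalg.norm(v) for v in e];i=int(np.argmax(l))
    return w.mean(0),np.degrees(np.arctan2(e[i][1],e[i][0])),l
E
python3 - <<'E'
from h import *
im=cv2.imread("pics/top0.png")
print("red",tin("top",im,(0,150,60),(8,255,255),(300,165,390,270)))
print("green",tin("top",im,(40,60,30),(90,255,255),(185,180,275,300)))
c=blob(im,(5,40,60),(25,255,255),(450,190,540,275));print("board",onz("top",cv2.minEnclosingCircle(c)[0],.012),cv2.minEnclosingCircle(c))
c=blob(im,(0,0,170),(180,60,255),(268,200,305,245));print("lid",onz("top",cv2.minEnclosingCircle(c)[0],.070),cv2.minEnclosingCircle(c))
print("mug,mill,sugar",onz("top",[(427,146),(483,153),(347,131)],.08))
cv2.imwrite("pics/crop.png",cv2.resize(im[165:310,180:390],None,fx=3.8,fy=3.8,interpolation=2))
E
```

```text
red (array([ 0.60015785, -0.01481382,  0.055     ]), np.float64(-169.81264728823518), [np.float64(0.11336422435794333), np.float64(0.11756434434925861)])
green (array([0.54494781, 0.21401957, 0.055     ]), np.float64(-166.205782236393), [np.float64(0.09987741795136953), np.float64(0.11500000174734876)])
board [[ 0.56713288 -0.33242324  0.012     ]] ((494.5, 232.0), 61.19037628173828)
lid [[0.58473174 0.09628362 0.07      ]] ((286.7939453125, 221.3357391357422), 13.841304779052734)
mug,mill,sugar [[ 0.73217655 -0.18602753  0.08      ]
 [ 0.71582748 -0.29704718  0.08      ]
 [ 0.76621651 -0.02654555  0.08      ]]
```

View pics/crop.png

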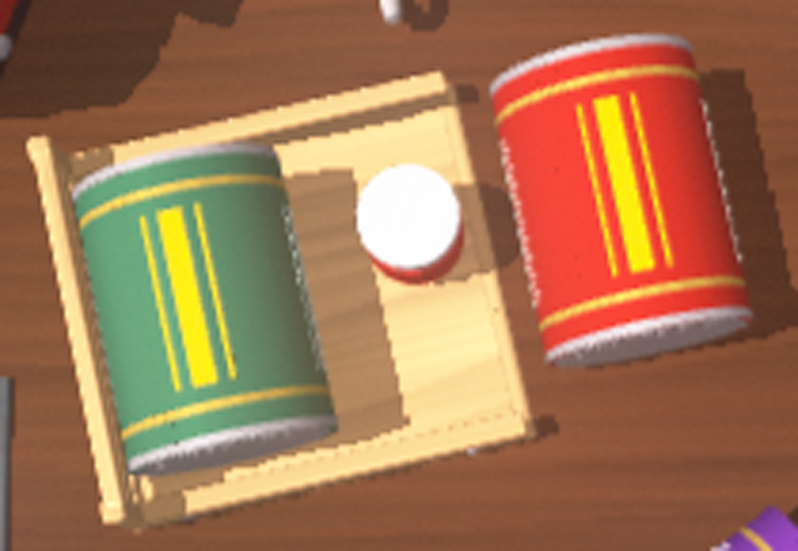

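The crop shows the sill running from about (458,95) to (530,430) in crop pixels. The red tin sits just before it, about parallel, and the jar is in the place towards the far fence.

```bash
python3 - <<'E'
from h import *
f=lambda P:np.array(P,float)/3.8+[180,165]-0.37
def ang(a,b): d=b-a; return np.degrees(np.arctan2(d[1],d[0])),np.linalg.norm(d)
P=onz("top",f([(528,428),(447,84)]),.036);print("fence fronts",P.mean(0),ang(P[0],P[1]))
P=onz("top",f([(548,362),(492,95),(750,318),(692,48)]),.055);print("red",P.mean(0),ang(P[0],P[1]),ang(P[2],P[3]), ang(P[2],P[0]))
P=onz("top",f([(130,468),(75,190),(337,425),(278,150)]),.055);print("green",P.mean(0),ang(P[0],P[1]),ang(P[2],P[3]),ang(P[2],P[0]))
P=onz("top",f([(408,215)]),.070);print("lid",P)
P=onz("top",f([(115,522),(40,140)]),.085);print("backstop",P,ang(P[0],P[1]))
# red, yellow strips on top line z=.11
P=onz("top",f([(640,272),(608,97)]),.11);print("redlabel",P.mean(0),ang(P[0],P[1]))
P=onz("top",f([(205,385),(170,208)]),.112);print("greenlabel",P.mean(0),ang(P[0],P[1]))
E
```

```text
fence fronts [0.56990016 0.05577087 0.036     ] (np.float64(12.447971014274012), np.float64(0.1928662025200788))
red [ 0.59201657 -0.01563894  0.055     ] (np.float64(10.907895166725496), np.float64(0.1467223758504919)) (np.float64(10.31562416638644), np.float64(0.1489639865376765)) (np.float64(101.54374273563752), np.float64(0.10852781171050607))
green [0.54038489 0.20409358 0.055     ] (np.float64(12.05881418727267), np.float64(0.15139627269978334)) (np.float64(12.087831520200126), np.float64(0.1505877883276351)) (np.float64(100.9758294295808), np.float64(0.10976497252827488))
lid [[0.58498171 0.09587673 0.07      ]]
backstop [[0.4268641  0.24314207 0.085     ]
 [0.62444321 0.28543135 0.085     ]] (np.float64(12.081141286977878), np.float64(0.20205417267845815))
redlabel [ 0.59128656 -0.01535761  0.11      ] (np.float64(8.984809729755039), np.float64(0.09107835615222055))
greenlabel [0.5372436  0.20320518 0.112     ] (np.float64(11.679787095010013), np.float64(0.0913995861023964))
```

```bash
cat > plan.py <<'E'
import numpy as np
from scipy.spatial.transform import Rotation as R
from cell import observe
O=np.array([.571,.0561,0]);YAW=102.1
a=np.radians(YAW);U=np.array([np.cos(a),np.sin(a),0]);S=np.array([np.sin(a),-np.cos(a),0])
def w(u,s,z): return O+u*U+s*S+[0,0,z]
def rk(p): d=np.array(p)-O;return np.round([d@U,d@S,d[2]],4)
def rot(yaw=YAW,tilt=0):   # tool x at yaw, z down; tilt>0: finger ends' normal leans so face follows tin rolling forward
    y=np.radians(yaw);X=[np.cos(y),np.sin(y),0];Y=[np.sin(y),-np.cos(y),0]
    return R.from_rotvec(np.radians(tilt)*-np.array(Y)*-1)*R.from_matrix(np.c_[X,Y,[0,0,-1]])
def cur():
    s=observe();return np.array(s["position"]),R.from_quat(s["orientation"])
def rows(poses,g,start=None):
    p,r=start or cur();out=[]
    for q,t in poses:
        d=r.inv().apply(q-p)/.8;v=np.degrees((r.inv()*t).as_rotvec())/30
        d=np.round(d,4);v=np.round(v,3)
        p=p+r.apply(d*.8);r=r*R.from_rotvec(np.radians(v*30))
        out.append(" ".join("%g"%k for k in [*d,*v,g]))
    for i in range(0,len(out),5): print("; ".join(out[i:i+5]))
def line(p1,r1,n,start=None):
    p,r=start or cur();dv=(r.inv()*r1).as_rotvec()
    return [(p+(p1-p)*i/n,r*R.from_rotvec(dv*i/n)) for i in range(1,n+1)]
E
python3 - <<'E'
from plan import *
print(rk([.585,.096,.07]),rk([.567,-.3324,0]))
rows(line(np.array([.585,.096,.2]),rot(),15),-.52)
E
```

```text
[0.0361 0.0221 0.07  ] [-0.379  -0.0853  0.    ]
0.0485 -0.0344 0.0022 -0 -0 -0.182 -0.52; 0.0516 -0.0297 0.0023 -0 -0 -0.182 -0.52; 0.0541 -0.0246 0.0022 -0 -0 -0.182 -0.52; 0.0563 -0.0194 0.0022 -0 -0.001 -0.182 -0.52; 0.0578 -0.0139 0.0022 -0.001 0 -0.182 -0.52
0.0589 -0.0083 0.0022 0 0 -0.183 -0.52; 0.0595 -0.0027 0.0022 0 0 -0.182 -0.52; 0.0594 0.003 0.0022 0 -0 -0.182 -0.52; 0.0588 0.0087 0.0022 -0 -0 -0.182 -0.52; 0.0578 0.0142 0.0022 -0 -0 -0.182 -0.52
0.0562 0.0196 0.0022 -0 -0.001 -0.182 -0.52; 0.054 0.0249 0.0022 -0 0 -0.182 -0.52; 0.0515 0.0299 0.0022 -0.001 0 -0.182 -0.52; 0.0483 0.0347 0.0021 0 0 -0.182 -0.52; 0.0448 0.0391 0.0022 0 -0 -0.182 -0.52
```

Request:
servo_tool --steps "0.0485 -0.0344 0.0022 0 0 -0.182 -0.52; 0.0516 -0.0297 0.0022 0 0 -0.182 -0.52; 0.0541 -0.0246 0.0022 0 0 -0.182 -0.52; 0.0563 -0.0194 0.0022 0 -0.001 -0.182 -0.52; 0.0578 -0.0139 0.0022 -0.001 0 -0.182 -0.52"

```text
clock: 0.72
position: [0.3161, -0.2952, 0.2176]
orientation: [0.915, 0.404, -0.0, 0.0]
force: [0.8, -0.9, -1.0]
finger_gap: 0.763
grasp_force: 0.0
```

Request:
servo_tool --steps "0.0589 -0.0083 0.0022 0 0 -0.183 -0.52; 0.0595 -0.0027 0.0022 0 0 -0.182 -0.52; 0.0594 0.003 0.0022 0 0 -0.182 -0.52; 0.0588 0.0087 0.0022 0 0 -0.182 -0.52; 0.0578 0.0142 0.0022 0 0 -0.182 -0.52"

```text
clock: 1.35
position: [0.451, -0.0991, 0.2087]
orientation: [0.794, 0.609, -0.0, 0.0]
force: [0.9, -0.0, 0.4]
finger_gap: 0.762
grasp_force: 0.0
```

Request:
servo_tool --steps "0.0562 0.0196 0.0022 0 -0.001 -0.182 -0.52; 0.054 0.0249 0.0022 0 0 -0.182 -0.52; 0.0515 0.0299 0.0022 -0.001 0 -0.182 -0.52; 0.0483 0.0347 0.0021 0 0 -0.182 -0.52; 0.0448 0.0391 0.0022 0 0 -0.182 -0.52"

```text
clock: 1.98
position: [0.5857, 0.097, 0.1995]
orientation: [0.627, 0.779, -0.001, 0.0]
force: [0.1, -0.3, -0.1]
finger_gap: 0.761
grasp_force: 0.0
```

```bash
python3 - <<'E'
from plan import *
from h import viewer
import cv2
s=observe();print(s["clock"],s["position"],rk(s["position"]),s["finger_gap"],s["joint_positions"].round(3),s["force"],cur()[1].as_matrix().round(3))
im=viewer.snapshot("side");cv2.imwrite("pics/side1.png",cv2.resize(im[150:340,180:420],None,fx=3,fy=3,interpolation=2))
rows(line(w(.036,.022,.037),rot(),5),-.52)
E
```

```text
1.975 [0.58566354 0.09699983 0.19951025] [0.0369 0.0229 0.1995] 0.7606693822196596 [ 0.036  0.489  1.368 -0.002  1.284 -0.178] [ 0.11187293 -0.26242016 -0.10910202] [[-0.213  0.977 -0.   ]
 [ 0.977  0.213 -0.002]
 [-0.001 -0.001 -1.   ]]
-0.0013 -0.0011 0.0405 0.001 -0 0.004 -0.52; -0.0012 -0.001 0.0405 0 -0.001 0.003 -0.52; -0.0013 -0.0011 0.0404 0.001 -0 0.004 -0.52; -0.0012 -0.001 0.0405 0.001 -0.001 0.003 -0.52; -0.0012 -0.001 0.0405 0 -0 0.004 -0.52
```

View pics/side1.png

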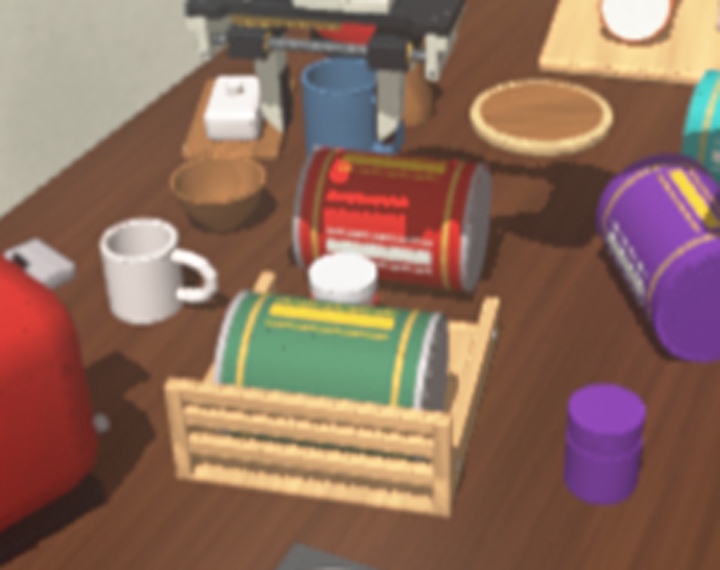

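The side view shows the gripper over the rack in line with the jar, with the lid at crop (343,268), clear of both tins.

Request:
servo_tool --steps "-0.0013 -0.0011 0.04 0.001 0 0.004 -0.52; -0.0012 -0.001 0.04 0 -0.001 0.003 -0.52; -0.0013 -0.0011 0.04 0.001 0 0.004 -0.52; -0.0012 -0.001 0.04 0.001 -0.001 0.003 -0.52; 0 0 0.04 0 0 0.004 -0.52"

```text
clock: 2.65
position: [0.5822, 0.0904, 0.0387]
orientation: [0.633, 0.774, -0.002, 0.0]
force: [-0.0, 0.1, 0.4]
finger_gap: 0.762
grasp_force: 0.0
```

Request:
servo_tool --steps "0 0 0 0 0 0 0; 0 0 0 0 0 0 0.2; 0 0 0 0 0 0 0.2; 0 0 0 0 0 0 0.2; 0 0 0 0 0 0 0.2"

```text
clock: 3.28
position: [0.583, 0.0907, 0.0408]
orientation: [0.632, 0.775, -0.001, 0.001]
force: [-0.2, 0.4, 1.4]
finger_gap: 0.581
grasp_force: 29.9
```

```bash
python3 - <<'E'
from plan import *
s=observe();print(s["clock"],rk(s["position"]),s["finger_gap"],s["grasp_force"],s["force"])
p=cur()[0];up=p+[0,0,.14];r=rot()
# jar bottom 2mm deck -> board 12mm: +10mm
tgt=np.array([.567,-.3324,p[2]+.010]);hi=tgt+[0,0,.10]
rows(line(up,r,4),.2)
print("transit");rows(line(hi,r,11,(up,r)),.2)
E
```

```text
3.275 [0.0313 0.019  0.0408] 0.5810713163263378 29.903059278526598 [-0.19257485  0.37712756  1.43789368]
-0.0001 -0 -0.0437 -0 0.001 -0.005 0.2; -0.0001 -0 -0.0438 -0 0.002 -0.004 0.2; -0.0001 -0 -0.0437 -0 0.001 -0.005 0.2; 0 -0 -0.0438 -0 0.001 -0.004 0.2
transit
-0.0472 -0.0114 -0.1715 -0 0.005 -0.018 0.2; -0.0466 -0.0119 0.0035 -0 0 -0 0.2; -0.0467 -0.0118 0.0034 -0 0 -0 0.2; -0.0466 -0.0119 0.0034 -0 0 -0 0.2; -0.0466 -0.0118 0.0034 -0 0 -0 0.2
-0.0467 -0.0119 0.0034 -0 0 -0 0.2; -0.0466 -0.0118 0.0034 -0 0 -0 0.2; -0.0466 -0.0119 0.0034 -0 0 -0 0.2; -0.0466 -0.0118 0.0034 -0 0 -0 0.2; -0.0467 -0.0119 0.0035 -0 0 -0 0.2
-0.0466 -0.0118 0.0034 -0 0 -0 0.2
```

Request:
servo_tool --steps "0 0 -0.02 0 0 0 0.2; 0 0 -0.04 0 0 0 0.2; 0 0 -0.045 0 0 0 0.2; 0 0 -0.045 0 0 0 0.2; 0 0 -0.025 0 0 0 0.2"

```text
clock: 3.9
position: [0.5834, 0.0911, 0.1834]
orientation: [0.632, 0.775, -0.0, 0.002]
force: [-0.5, -0.1, -2.9]
finger_gap: 0.58
grasp_force: 29.9
```

Request:
servo_tool --steps "-0.03 -0.01 0 0 0 0 0.2; -0.04 -0.013 0 0 0 0 0.2; -0.046 -0.013 0 0 0 0 0.2; -0.046 -0.013 0 0 0 0 0.2; -0.046 -0.013 0 0 0 0 0.2"

```text
clock: 4.53
position: [0.5673, -0.083, 0.1816]
orientation: [0.632, 0.775, -0.001, 0.001]
force: [-0.3, 0.7, -2.8]
finger_gap: 0.584
grasp_force: 29.9
```

Request:
servo_tool --steps "-0.046 -0.013 0 0 0 0 0.2; -0.046 -0.013 0 0 0 0 0.2; -0.046 -0.013 0 0 0 0 0.2; -0.046 -0.013 0.01 0 0 0 0.2; -0.046 -0.013 0.01 0 0 0 0.2"

```text
clock: 5.15
position: [0.5531, -0.2739, 0.166]
orientation: [0.632, 0.775, -0.001, 0.001]
force: [0.8, 0.4, -2.0]
finger_gap: 0.581
grasp_force: 29.9
```

Request:
servo_tool --steps "-0.046 -0.013 0.01 0 0 0 0.2; -0.03 -0.005 0 0 0 0 0.2; 0 0 0 0 0 0 0.2; 0 0 0 0 0 0 0.2; 0 0 0 0 0 0 0.2"

```text
clock: 5.78
position: [0.5516, -0.334, 0.1577]
orientation: [0.632, 0.775, -0.001, 0.001]
force: [0.3, 0.3, -2.2]
finger_gap: 0.577
grasp_force: 29.9
```

```bash
python3 - <<'E'
from plan import *
s=observe();print(s["clock"],rk(s["position"]),s["finger_gap"],s["grasp_force"],s["force"])
rows(line(np.array([.557,-.333,.056]),rot(),5),.2)
E
```

```text
5.775 [-0.3773 -0.1007  0.1577] 0.5767058239035379 29.89620048261031 [ 0.29858967  0.32048221 -2.22534545]
0 0.0014 0.0254 -0 0.001 -0.003 0.2; 0 0.0014 0.0254 -0.001 0.001 -0.003 0.2; 0 0.0014 0.0254 -0 0.001 -0.004 0.2; 0 0.0014 0.0254 -0.001 0.001 -0.003 0.2; -0 0.0014 0.0255 -0 0.001 -0.003 0.2
```

Request:
servo_tool --steps "0 0.0014 0.0254 0 0.001 -0.003 0.2; 0 0.0014 0.0254 0 0.001 -0.003 0.2; 0 0.0014 0.0254 0 0 -0.004 0.2; 0 0.0014 0.0254 0 0 -0.003 0.2; 0 0.0014 0.0254 0 0 -0.003 0.2"

```text
clock: 6.4
position: [0.5571, -0.3332, 0.0553]
orientation: [0.629, 0.778, -0.001, 0.0]
force: [0.4, 0.4, -1.9]
finger_gap: 0.583
grasp_force: 29.9
```

Request:
servo_tool --steps "0 0 0.002 0 0 0 0.2; 0 0 0.0015 0 0 0 0.2; 0 0 0.001 0 0 0 0.2; 0 0 0 0 0 0 0.2; 0 0 0 0 0 0 0.2"

```text
clock: 7.02
position: [0.5569, -0.3343, 0.0524]
orientation: [0.629, 0.777, -0.001, 0.0]
force: [-0.8, -0.1, -2.6]
finger_gap: 0.581
grasp_force: 29.9
```

Request:
servo_tool --steps "0 0 0.001 0 0 0 0.2; 0 0 0.001 0 0 0 0.2; 0 0 0 0 0 0 0.2; 0 0 0 0 0 0 0.2"

```text
clock: 7.52
position: [0.5568, -0.3343, 0.0508]
orientation: [0.629, 0.777, -0.001, 0.0]
force: [-0.3, -0.2, 3.3]
finger_gap: 0.584
grasp_force: 29.9
```

Request:
servo_tool --steps "0 0 0 0 0 0 -0.1; 0 0 0 0 0 0 -0.4; 0 0 0 0 0 0 -0.5; 0 0 0 0 0 0 -0.5; 0 0 -0.01 0 0 0 -0.5"

```text
clock: 8.15
position: [0.5563, -0.3338, 0.0579]
orientation: [0.629, 0.777, -0.001, -0.001]
force: [-0.3, 0.2, 0.7]
finger_gap: 0.749
grasp_force: 0.0
```

Request:
servo_tool --steps "0 0 -0.03 0 0 0 -0.5; 0 0 -0.05 0 0 0 -0.5; 0 0 -0.06 0 0 0 -0.5; 0 0 -0.04 0 0 0 0; 0 0 0 0 0 0 0"

```text
clock: 8.78
position: [0.5581, -0.3348, 0.2064]
orientation: [0.629, 0.777, -0.001, 0.004]
force: [0.5, 0.0, -0.5]
finger_gap: 0.581
grasp_force: 0.0
```

```bash
python3 - <<'E'
from h import *
im=viewer.snapshot("top");cv2.imwrite("pics/top2.png",im)
c=im[165:310,180:520];cv2.imwrite("pics/crop2.png",cv2.resize(c[:, :220],None,fx=3.6,fy=3.6,interpolation=2))
s=viewer.snapshot("side");cv2.imwrite("pics/side2.png",s)
h=cv2.resize(s[150:270,230:420],None,fx=2.5,fy=2.5,interpolation=2)
k=cv2.resize(c[:,:220],None,fx=3.6,fy=3.6,interpolation=2)
cv2.imwrite("pics/both.png",k)
cv2.imwrite("pics/board.png",np.hstack([cv2.resize(im[180:280,440:560],(480,400)),cv2.resize(s[165:225,320:410],(300,200)).repeat(2,0)]))
E
```

```text
(no output)
```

View pics/both.png

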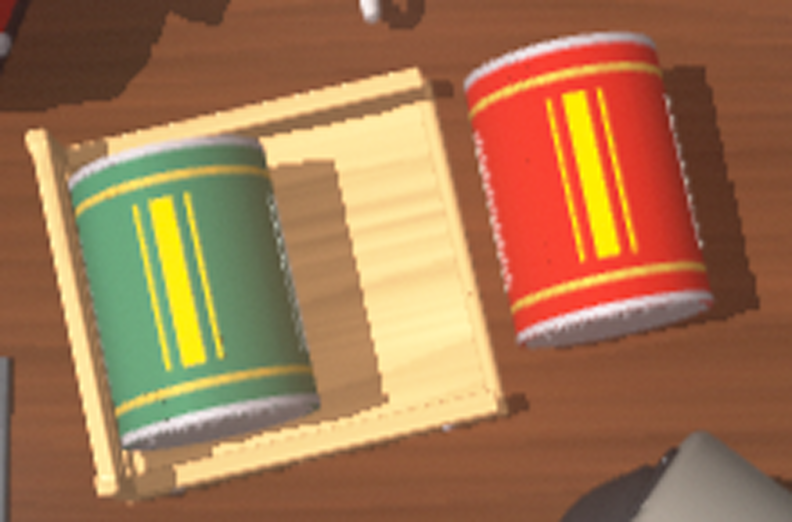

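View pics/board.png

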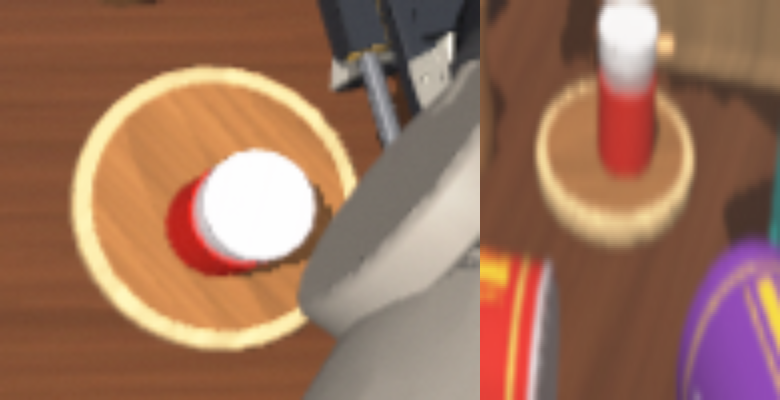

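The jar stands upright on the board, inside its rim. In the crop the red tin is still unmoved at about (590,190), with its stripe tilted slightly less than the green tin's.

```bash
python3 - <<'E'
from h import *
from plan import *
im=cv2.imread("pics/top2.png");h=cv2.cvtColor(im,cv2.COLOR_BGR2HSV)
for n,(x0,x1),z in(("green",(200,275),.112),("red",(310,385),.11)):
    k=cv2.inRange(h,np.array((24,150,120)),np.array((34,255,255)));k[:,:x0]=0;k[:,x1:]=0;k[:160]=0;k[300:]=0
    c=max(cv2.findContours(k,0,1)[0],key=cv2.contourArea);P=onz("top",c.reshape(-1,2),z)
    v=cv2.fitLine(P[:,:2].astype(np.float32),2,0,.01,.01).ravel();r=cv2.minAreaRect(c)
    m=onz("top",r[0],z)[0];print(n,m,rk(m),np.degrees(np.arctan2(v[1]*np.sign(v[0]),abs(v[0]))))
P=onz("top",np.array([(548,362),(492,95),(750,318),(692,48)])/3.8+[180,165]-.37,.055);print(rk(P.mean(0)))
# sill crest from crop3.6: line
P=onz("top",np.array([(437,110),(490,380)])/3.6+[180,165]-.37,.004);print("sill edge",[rk(p) for p in P])
# hop to above red tin
print(observe()["clock"])
rows(line(w(-.0745,.005,.16),rot(101.5),8),0)
E
```

```text
green [0.536943   0.20357116 0.112     ] [ 0.1513 -0.0024  0.112 ] 12.329148
red [ 0.59191239 -0.01486375  0.11      ] [-0.0738  0.0056  0.11  ] 10.951648
[-0.0746  0.0055  0.055 ]
sill edge [array([-0.0036,  0.0841,  0.004 ]), array([ 0.0014, -0.079 ,  0.004 ])]
8.875
0.0475 0.0157 0.0065 -0 0 0.002 0; 0.0475 0.0156 0.0066 -0.001 0.001 0.002 0; 0.0475 0.0156 0.0065 -0 -0 0.003 0; 0.0475 0.0155 0.0066 -0 0 0.002 0; 0.0476 0.0155 0.0065 -0.001 0.001 0.002 0
0.0475 0.0154 0.0066 -0 -0 0.002 0; 0.0476 0.0153 0.0066 -0.001 0 0.002 0; 0.0476 0.0153 0.0066 0 0.001 0.003 0
```

```bash
sed -i 's/\*-np.array(Y)\*-1)/*-np.array(Y))/; ' plan.py; cat >> plan.py <<'E'
import pickle
A0,A1=np.arcsin(np.sqrt(60**2-55**2)/60),np.arccos(57/60)
U0,U1=-.060*np.sin(A0),.060*np.sin(A1);RO1=(A0+A1)*60/55
def tinc(ro):            # rolling angle (0 at first sill touch) -> centre u,z
    if ro<0: return U0+.055*ro,.055
    if ro<RO1: b=ro*55/60-A0;return .06*np.sin(b),.06*np.cos(b)
    return U1+.055*(ro-RO1),.057
def ro_of(u):
    if u<U0: return (u-U0)/.055
    if u<U1: return (np.arcsin(u/.06)+A0)*60/55
    return RO1+(u-U1)/.055
def hand(ro,th,c,d,s,yaw):   # th deg
    u,z=tinc(ro);t=np.radians(th)
    u+=(.055-d)*np.sin(t)-c*np.cos(t);z+=(.055-d)*np.cos(t)+c*np.sin(t)
    return w(u,s,z),rot(yaw,th)
def save(x): pickle.dump(x,open("cmd.p","wb"))
def load(): return pickle.load(open("cmd.p","rb"))
def go(poses,g,start=None):  # print rows, remember the commanded pose
    p,r=start or load();out=[]
    for q,t in poses:
        d=np.round(r.inv().apply(q-p)/.8,4);v=np.round(np.degrees((r.inv()*t).as_rotvec())/30,3)
        p=p+r.apply(d*.8);r=r*R.from_rotvec(np.radians(v*30))
        out.append(" ".join("%g"%k for k in [*d,*v,g]))
    for i in range(0,len(out),5): print("; ".join(out[i:i+5]))
    save((p,r))
E
python3 - <<'E'
from plan import *
h=hand(ro_of(-.074),-20,.006,-.05,.0055,101.0);s=cur()
go(line(*h,10,s),0,s);print(h[0],h[1].as_matrix().round(2))
h2=hand(ro_of(-.074),-20,.006,-.006,.0055,101.0);print("down");go(line(*h2,5,load()),0)
E
```

```text
0.0329 0.0126 0.0063 -0.001 0.067 0.003 0; 0.0326 0.0126 0.0074 -0.001 0.067 0.004 0; 0.0324 0.0125 0.0086 -0.001 0.067 0.003 0; 0.0321 0.0124 0.0097 -0.001 0.067 0.003 0; 0.0317 0.0124 0.0108 -0 0.067 0.004 0
0.0314 0.0123 0.012 -0.001 0.067 0.003 0; 0.0309 0.0122 0.013 -0.001 0.066 0.003 0; 0.0305 0.0122 0.0142 -0.001 0.067 0.004 0; 0.03 0.0122 0.0151 -0.001 0.067 0.003 0; 0.0295 0.0121 0.0163 -0.001 0.067 0.003 0
[ 0.60059929 -0.05573022  0.1516156 ] [[-0.18  0.98 -0.07]
 [ 0.92  0.19  0.34]
 [ 0.34  0.   -0.94]]
down
-0 -0.0001 0.011 0 0 0 0; -0 -0.0001 0.011 0 0 0 0; -0 -0 0.011 0 0 0 0; -0 -0.0001 0.011 0 0 0 0; -0 -0.0001 0.011 0 0 0 0
```

Request:
servo_tool --steps "0.0329 0.0126 0.0063 -0.001 0.067 0.003 0; 0.0326 0.0126 0.0074 -0.001 0.067 0.004 0; 0.0324 0.0125 0.0086 -0.001 0.067 0.003 0; 0.0321 0.0124 0.0097 -0.001 0.067 0.003 0; 0.0317 0.0124 0.0108 0 0.067 0.004 0"

```text
clock: 9.5
position: [0.5792, -0.1927, 0.1766]
orientation: [0.63, 0.772, 0.056, -0.068]
force: [-1.0, 0.3, 0.5]
finger_gap: 0.497
grasp_force: 0.0
```

Request:
servo_tool --steps "0.0314 0.0123 0.012 -0.001 0.067 0.003 0; 0.0309 0.0122 0.013 -0.001 0.066 0.003 0; 0.0305 0.0122 0.0142 -0.001 0.067 0.004 0; 0.03 0.0122 0.0151 -0.001 0.067 0.003 0; 0.0295 0.0121 0.0163 -0.001 0.067 0.003 0"

```text
clock: 10.12
position: [0.6011, -0.054, 0.1513]
orientation: [0.626, 0.76, 0.111, -0.135]
force: [-0.5, -0.4, -1.0]
finger_gap: 0.498
grasp_force: 0.0
```

Request:
servo_tool --steps "0 0 0.011 0 0 0 0; 0 0 0.011 0 0 0 0; 0 0 0.011 0 0 0 0; 0 0 0.011 0 0 0 0; 0 0 0.011 0 0 0 0"

```text
clock: 10.75
position: [0.5979, -0.0413, 0.1098]
orientation: [0.627, 0.76, 0.11, -0.134]
force: [0.0, -0.3, 0.8]
finger_gap: 0.496
grasp_force: 0.0
```

Request:
servo_tool --steps "0 0 0 0 0 0 0; 0 0 0 0 0 0 0; 0 0 0 0 0 0 0"

```text
clock: 11.12
position: [0.5982, -0.0413, 0.1107]
orientation: [0.626, 0.76, 0.111, -0.133]
force: [-0.2, 0.4, 0.4]
finger_gap: 0.501
grasp_force: 0.0
```

```bash
python3 - <<'E'
from plan import *
s=observe();c=cur();l=load();print(s["clock"],s["position"],l[0],s["force"],np.degrees((l[1].inv()*c[1]).as_rotvec()))
h=hand(ro_of(-.074),-20,.006,-.001,.0055,101.0);print(h[0])
go(line(*h,5,c),0,c)
E
```

```text
11.125 [ 0.59822485 -0.04127277  0.11066969] [ 0.59745166 -0.04099108  0.11025024] [-0.22065544  0.42133778  0.35809451] [-0.04296222 -0.02743644 -0.00715022]
[ 0.59708629 -0.03934356  0.10557067]
0.0001 -0.0002 0.0014 0 0 0 0; 0 -0.0002 0.0014 0.001 0 0 0; 0.0001 -0.0002 0.0013 -0 0.001 0 0; 0 -0.0002 0.0014 0 -0 0.001 0; 0.0001 -0.0001 0.0014 0.001 0 -0 0
```

Request:
servo_tool --steps "0.0001 -0.0002 0.0014 0 0 0 0; 0 -0.0002 0.0014 0.001 0 0 0; 0.0001 -0.0002 0.0013 0 0.001 0 0; 0 -0.0002 0.0014 0 0 0.001 0; 0.0001 -0.0001 0.0014 0.001 0 0 0"

```text
clock: 11.75
position: [0.5968, -0.0391, 0.1051]
orientation: [0.626, 0.76, 0.11, -0.134]
force: [0.3, -0.0, 0.3]
finger_gap: 0.499
grasp_force: 0.0
```

Request:
servo_tool --steps "0 0 0.0005 0 0 0 0; 0 0 0 0 0 0 0"

```text
clock: 12.0
position: [0.5968, -0.039, 0.1048]
orientation: [0.626, 0.76, 0.11, -0.134]
force: [-0.1, -0.7, 0.2]
finger_gap: 0.497
grasp_force: 0.0
```

Request:
servo_tool --steps "0 0 0.0005 0 0 0 0; 0 0 0 0 0 0 0"

```text
clock: 12.25
position: [0.5969, -0.039, 0.1046]
orientation: [0.626, 0.76, 0.11, -0.134]
force: [-1.1, -0.2, 1.4]
finger_gap: 0.5
grasp_force: 0.7
```

Request:
servo_tool --steps "0 0 0.0005 0 0 0 0; 0 0 0 0 0 0 0"

```text
clock: 12.5
position: [0.5969, -0.0389, 0.1045]
orientation: [0.626, 0.76, 0.11, -0.134]
force: [-1.0, -1.2, 5.1]
finger_gap: 0.498
grasp_force: 2.6
```

```bash
cat >> plan.py <<'E'
def stroke(ua,ub,th,c,d,s,yaw,f0,f1,n):
    ra,rb=ro_of(ua),ro_of(ub);L=lambda k,f:k[0]+(k[1]-k[0])*f
    go([hand(ra+(rb-ra)*f,L(th,f),L(c,f),d,s,L(yaw,f)) for f in np.linspace(f0,f1,n+1)[1:]],0)
E
python3 - <<'E'
from plan import *
p,r=load();save((p+r.apply([0,0,.0012]),r))
stroke(-.074,-.026,(-20,18),(.006,-.0054),.0003,.0055,(101.0,102.2),0,.5,14)
E
```

```text
0.0041 -0.0001 0.0007 0 -0.045 -0.002 0; 0.0042 -0.0001 0.0006 0.001 -0.045 -0.001 0; 0.0042 -0.0001 0.0005 -0 -0.046 -0.001 0; 0.0042 -0 0.0004 0 -0.045 -0.002 0; 0.0042 -0.0001 0.0005 0.001 -0.045 -0.001 0
0.0042 -0.0001 0.0004 -0 -0.045 -0.002 0; 0.0042 -0 0.0004 0 -0.046 -0.001 0; 0.0042 -0.0001 0.0003 0 -0.045 -0.001 0; 0.0043 -0.0001 0.0003 0.001 -0.045 -0.002 0; 0.0042 -0 0.0002 -0 -0.045 -0.001 0
0.0043 -0.0001 0.0002 0 -0.045 -0.002 0; 0.0043 -0 0.0002 0 -0.046 -0.001 0; 0.0042 -0.0001 0.0002 0 -0.045 -0.001 0; 0.0043 0 0 0 -0.045 -0.002 0
```

Request:
servo_tool --steps "0.0041 -0.0001 0.0007 0 -0.045 -0.002 0; 0.0042 -0.0001 0.0006 0.001 -0.045 -0.001 0; 0.0042 -0.0001 0.0005 0 -0.046 -0.001 0; 0.0042 0 0.0004 0 -0.045 -0.002 0; 0.0042 -0.0001 0.0005 0.001 -0.045 -0.001 0"

```text
clock: 13.12
position: [0.5937, -0.0225, 0.1076]
orientation: [0.63, 0.768, 0.073, -0.088]
force: [-1.1, -0.6, 4.8]
finger_gap: 0.501
grasp_force: 2.7
```

Request:
servo_tool --steps "0.0042 -0.0001 0.0004 0 -0.045 -0.002 0; 0.0042 0 0.0004 0 -0.046 -0.001 0; 0.0042 -0.0001 0.0003 0 -0.045 -0.001 0; 0.0043 -0.0001 0.0003 0.001 -0.045 -0.002 0; 0.0042 0 0.0002 0 -0.045 -0.001 0"

```text
clock: 13.75
position: [0.5905, -0.006, 0.1095]
orientation: [0.632, 0.773, 0.036, -0.043]
force: [0.3, -0.9, 4.6]
finger_gap: 0.498
grasp_force: 2.4
```

Request:
servo_tool --steps "0.0043 -0.0001 0.0002 0 -0.045 -0.002 0; 0.0043 0 0.0002 0 -0.046 -0.001 0; 0.0042 -0.0001 0.0002 0 -0.045 -0.001 0; 0.0043 0 0 0 -0.045 -0.002 0"

```text
clock: 14.25
position: [0.5879, 0.0075, 0.1101]
orientation: [0.632, 0.775, 0.006, -0.006]
force: [1.7, 0.5, 4.3]
finger_gap: 0.497
grasp_force: 2.3
```

```bash
python3 - <<'E'
from plan import *
c=cur();l=load();print(rk(c[0]),rk(l[0]),np.degrees((l[1].inv()*c[1]).as_rotvec()))
stroke(-.074,-.026,(-20,18),(.006,-.0054),.0004,.0055,(101.0,102.2),.5,1,14)
E
```

```text
[-0.0511  0.0063  0.1101] [-0.0513  0.0055  0.1097] [-0.11716021 -0.06444347 -0.00421386]
0.0043 -0 0.0002 0 -0.045 -0.001 0; 0.0042 -0.0001 0.0001 0 -0.046 -0.002 0; 0.0043 0 -0.0001 0 -0.045 -0.001 0; 0.0043 -0 -0 0 -0.045 -0.002 0; 0.0042 -0 -0.0001 -0 -0.045 -0.001 0
0.0043 -0.0001 -0.0001 -0 -0.046 -0.001 0; 0.0042 0 -0.0002 -0 -0.045 -0.002 0; 0.0043 0 -0.0002 -0.001 -0.045 -0.001 0; 0.0042 -0 -0.0003 0 -0.045 -0.002 0; 0.0042 -0 -0.0003 -0 -0.046 -0.001 0
0.0043 -0 -0.0003 -0.001 -0.045 -0.001 0; 0.0042 -0 -0.0003 0 -0.045 -0.002 0; 0.0042 -0 -0.0004 -0 -0.045 -0.001 0; 0.0041 -0 -0.0005 -0.001 -0.046 -0.002 0
```

Rolling is smooth at about 4.5 N, so I'll finish the first stroke.

Request:
servo_tool --steps "0.0043 0 0.0002 0 -0.045 -0.001 0; 0.0042 -0.0001 0.0001 0 -0.046 -0.002 0; 0.0043 0 -0.0001 0 -0.045 -0.001 0; 0.0043 0 0 0 -0.045 -0.002 0; 0.0042 0 -0.0001 0 -0.045 -0.001 0"

```text
clock: 14.88
position: [0.5846, 0.0242, 0.1098]
orientation: [0.63, 0.775, -0.031, 0.04]
force: [2.1, 1.1, 6.1]
finger_gap: 0.495
grasp_force: 2.9
```

Request:
servo_tool --steps "0.0043 -0.0001 -0.0001 0 -0.046 -0.001 0; 0.0042 0 -0.0002 0 -0.045 -0.002 0; 0.0043 0 -0.0002 -0.001 -0.045 -0.001 0; 0.0042 0 -0.0003 0 -0.045 -0.002 0; 0.0042 0 -0.0003 0 -0.046 -0.001 0"

```text
clock: 15.5
position: [0.5813, 0.0409, 0.1082]
orientation: [0.625, 0.773, -0.068, 0.087]
force: [3.0, 1.7, 6.5]
finger_gap: 0.5
grasp_force: 2.8
```

Request:
servo_tool --steps "0.0043 0 -0.0003 -0.001 -0.045 -0.001 0; 0.0042 0 -0.0003 0 -0.045 -0.002 0; 0.0042 0 -0.0004 0 -0.045 -0.001 0; 0.0041 0 -0.0005 -0.001 -0.046 -0.002 0; 0 0 0 0 0 0 0"

```text
clock: 16.12
position: [0.5786, 0.0546, 0.106]
orientation: [0.619, 0.769, -0.097, 0.123]
force: [2.4, 1.9, 6.8]
finger_gap: 0.505
grasp_force: 3.0
```

```bash
python3 - <<'E'
from plan import *
from h import *
l=load();print(rk(cur()[0]),rk(l[0]),observe()["force"])
p,r=l;print("off");go([(p+r.apply([0,0,-z]),r) for z in (.0005,.002,.006,.016,.03)],0)
im=viewer.snapshot("top");cv2.imwrite("pics/top3.png",im);cv2.imwrite("pics/side3.png",viewer.snapshot("side"))
E
```

```text
[-0.003   0.0071  0.106 ] [-0.004   0.0055  0.1053] [2.40965354 1.87131501 6.76648798]
off
0 -0 -0.0006 0 0 0 0; 0 -0 -0.0019 0 0 0 0; -0 0 -0.005 0 0 0 0; 0 -0 -0.0125 0 0 0 0; 0 0 -0.0175 0 0 0 0
```

Request:
servo_tool --steps "0 0 -0.0006 0 0 0 0; 0 0 -0.0019 0 0 0 0; 0 0 -0.005 0 0 0 0; 0 0 -0.0125 0 0 0 0; 0 0 -0.0175 0 0 0 0"

```text
clock: 16.85
position: [0.5748, 0.0627, 0.134]
orientation: [0.62, 0.769, -0.099, 0.121]
force: [-0.6, 1.2, -0.7]
finger_gap: 0.499
grasp_force: 0.0
```

```bash
python3 - <<'E'
from plan import *
# withdraw: swing back behind the tin at height to free the view
h=hand(ro_of(-.026),-24,.007,-.035,.007,102.1);p,r=cur()
go(line(*h,8,(p,r)),0,(p,r))
E
```

```text
-0.0111 0.0003 0.0035 -0 0.175 0 0; -0.0114 0.0003 0.0026 -0.001 0.175 0.001 0; -0.0116 0.0003 0.0014 -0 0.175 0 0; -0.0117 0.0002 0.0004 -0 0.175 0.001 0; -0.0116 0.0003 -0.0006 -0.001 0.175 0 0
-0.0115 0.0003 -0.0018 -0 0.175 0.001 0; -0.0114 0.0003 -0.0028 -0 0.174 -0 0; -0.011 0.0003 -0.0038 -0.001 0.175 0 0
```

Request:
servo_tool --steps "-0.0111 0.0003 0.0035 0 0.175 0 0; -0.0114 0.0003 0.0026 -0.001 0.175 0.001 0; -0.0116 0.0003 0.0014 0 0.175 0 0; -0.0117 0.0002 0.0004 0 0.175 0.001 0; -0.0116 0.0003 -0.0006 -0.001 0.175 0 0"

```text
clock: 17.48
position: [0.5864, 0.0172, 0.1351]
orientation: [0.626, 0.776, 0.047, -0.056]
force: [0.7, -0.5, -0.7]
finger_gap: 0.501
grasp_force: 0.0
```

Request:
servo_tool --steps "-0.0115 0.0003 -0.0018 0 0.175 0.001 0; -0.0114 0.0003 -0.0028 0 0.174 0 0; -0.011 0.0003 -0.0038 -0.001 0.175 0 0; 0 0 0 0 0 0 0; 0 0 0 0 0 0 0"

```text
clock: 18.1
position: [0.5925, -0.0094, 0.1343]
orientation: [0.615, 0.761, 0.131, -0.161]
force: [0.2, -0.2, 0.3]
finger_gap: 0.502
grasp_force: 0.0
```

```bash
python3 - <<'E'
from plan import *
from h import *
im=viewer.snapshot("top");cv2.imwrite("pics/top4.png",im);s=viewer.snapshot("side");cv2.imwrite("pics/side4.png",s)
a=cv2.resize(im[165:310,190:390],None,fx=2.5,fy=2.5,interpolation=2);b=cv2.resize(s[180:325,225:345],None,fx=2.5,fy=2.5,interpolation=2)
cv2.imwrite("pics/v4.png",np.hstack([a,b]));print(a.shape,b.shape)
c=cur();l=load();print(c[0],l[0],observe()["clock"])
E
```

```text
(362, 500, 3) (362, 300, 3)
[ 0.59252145 -0.00886498  0.13454689] [ 0.59228552 -0.0099097   0.13439485] 18.2
```

View pics/v4.png

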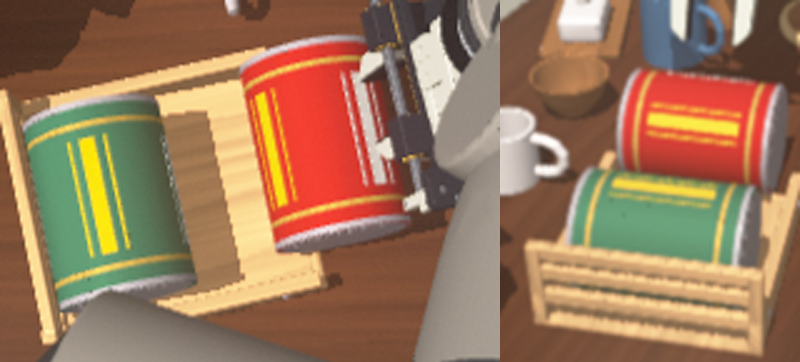

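The view shows the red tin just before the sill, its front edge running from (240,70) to (276,247) in the crop. The hand is behind it.

```bash
python3 - <<'E'
from plan import *
from h import *
im=cv2.imread("pics/top4.png");hs=cv2.cvtColor(im,cv2.COLOR_BGR2HSV)
def edge(im,lo,hi,x0,x1,y0,y1):
    k=cv2.inRange(cv2.cvtColor(im,cv2.COLOR_BGR2HSV),lo,hi);out=[]
    for y in range(y0,y1):
        x=np.where(k[y,x0:x1])[0]
        if len(x): out.append((x0+x[0]-.5,y))
    P=onz("top",out,.055);v=cv2.fitLine(P[:,:2].astype(np.float32),cv2.DIST_HUBER,0,.01,.01).ravel()
    q=v[2:]
    return rk([*q,.055]),np.degrees(np.arctan2(v[1]*np.sign(v[0]),abs(v[0])))
lo,hi=np.array((0,170,90)),np.array((8,255,255))
print("now",edge(im,lo,hi,270,350,205,248))
im0=cv2.imread("pics/top2.png");print("before",edge(im0,lo,hi,300,350,190,240))
f=lambda P:np.array(P,float)/2.5+[190,165]-.3
P=onz("top",f([(240,70),(276,247)]),.055);print([rk(p) for p in P])
P=onz("top",f([(262,93),(280,207)]),.10);d=P[1]-P[0];print(np.degrees(np.arctan2(-d[1],-d[0])))
E
```

```text
now (array([0.0278, 0.0132, 0.055 ]), np.float32(10.992187))
before (array([-0.0223,  0.0109,  0.055 ]), np.float32(12.059612))
[array([0.0263, 0.0833, 0.055 ]), array([ 0.0292, -0.0643,  0.055 ])]
8.373588266557952
```

```bash
python3 - <<'E'
from plan import *
c=cur();h=hand(ro_of(-.025),-24,.007,-.002,.014,101.3);go(line(*h,6,c),0,c)
print(np.degrees(ro_of(.032)-ro_of(-.025)))
E
```

```text
-0 0.0014 0.0069 -0.002 0.001 0.005 0; -0 0.0013 0.0069 -0.001 0 0.005 0; -0 0.0014 0.0069 -0.002 0.001 0.005 0; 0 0.0013 0.007 -0.002 0 0.004 0; 0 0.0014 0.0069 -0.001 0.001 0.005 0
0 0.0013 0.0069 -0.002 0 0.005 0
60.42907305967403
```

Request:
servo_tool --steps "0 0.0014 0.0069 -0.002 0.001 0.005 0; 0 0.0013 0.0069 -0.001 0 0.005 0; 0 0.0014 0.0069 -0.002 0.001 0.005 0; 0 0.0013 0.007 -0.002 0 0.004 0; 0 0.0014 0.0069 -0.001 0.001 0.005 0"

```text
clock: 18.82
position: [0.5956, 0.0023, 0.1082]
orientation: [0.62, 0.757, 0.132, -0.162]
force: [-0.1, 0.5, 0.6]
finger_gap: 0.499
grasp_force: 0.0
```

Request:
servo_tool --steps "0 0.0013 0.0069 -0.002 0 0.005 0; 0 0 0.001 0 0 0 0; 0 0 0 0 0 0 0"

```text
clock: 19.2
position: [0.5962, 0.0048, 0.1029]
orientation: [0.621, 0.756, 0.132, -0.161]
force: [-0.8, -0.3, 0.6]
finger_gap: 0.501
grasp_force: 0.0
```

Request:
servo_tool --steps "0 0 0.001 0 0 0 0; 0 0 0 0 0 0 0"

```text
clock: 19.45
position: [0.5962, 0.0051, 0.1023]
orientation: [0.621, 0.756, 0.132, -0.161]
force: [0.2, -0.4, 1.1]
finger_gap: 0.5
grasp_force: 0.2
```

Request:
servo_tool --steps "0 0 0.0005 0 0 0 0; 0 0 0 0 0 0 0"

```text
clock: 19.7
position: [0.5962, 0.0052, 0.1022]
orientation: [0.621, 0.756, 0.132, -0.161]
force: [-0.3, -0.9, 3.0]
finger_gap: 0.502
grasp_force: 1.9
```

```bash
cat > s2.py <<'E'
import sys
from plan import *
d,f0,f1,n=float(sys.argv[1]),*map(float,sys.argv[2:4]),int(sys.argv[4])
D=np.degrees(ro_of(.036)-ro_of(-.024))
stroke(-.024,.036,(-24,24),(.0079,.0079-.055*np.radians(D-48)),d,.014,(101.3,102.6),f0/45,f1/45,n)
E
python3 - <<'E'
from plan import *
p,r=load();save((p+r.apply([0,0,.002]),r))
E
python3 s2.py .0006 0 5 5; python3 s2.py .0007 5 10 5
```

```text
0.0034 -0.0001 0.0011 0.001 -0.036 -0.001 0; 0.0034 -0 -0.0001 -0 -0.035 -0.001 0; 0.0034 -0 -0.0001 0 -0.036 -0 0; 0.0033 -0.0001 -0.0001 0.001 -0.035 -0.001 0; 0.0034 -0 -0.0001 -0 -0.036 -0.001 0
0.0034 -0.0001 0.0001 0 -0.035 -0.001 0; 0.0034 0 -0 0.001 -0.036 -0.001 0; 0.0033 -0 -0.0001 -0 -0.035 -0.001 0; 0.0034 -0.0001 0 0 -0.036 -0.001 0; 0.0034 0 0 0 -0.036 -0.001 0
```

Request:
servo_tool --steps "0.0034 -0.0001 0.0009 0.001 -0.036 -0.001 0; 0.0034 0 0.0001 0 -0.035 -0.001 0; 0.0034 0 -0.0001 0 -0.036 0 0; 0.0033 -0.0001 -0.0001 0.001 -0.035 -0.001 0; 0.0034 0 -0.0001 0 -0.036 -0.001 0"

```text
clock: 20.32
position: [0.594, 0.0178, 0.1067]
orientation: [0.625, 0.763, 0.103, -0.125]
force: [4.2, -2.2, 5.1]
finger_gap: 0.502
grasp_force: 2.7
```

```bash
python3 - <<'E'
from plan import *
from h import *
D=np.degrees(ro_of(.036)-ro_of(-.024));f=5/45
h=hand(ro_of(-.024)+np.radians(D)*f,-24+48*f,.0079-.055*np.radians(D-48)*f,.0006,.014,101.4);c=cur();s=observe()
print(rk(h[0]),rk(c[0]),np.degrees((h[1].inv()*c[1]).as_rotvec()),s["force"],s["ft_torque"])
im=viewer.snapshot("side");cv2.imwrite("pics/side5.png",im);im=viewer.snapshot("top");cv2.imwrite("pics/top5.png",im)
from math import *
lo,hi=np.array((0,170,90)),np.array((8,255,255))
for n in("top4","top5"):
    k=cv2.inRange(cv2.cvtColor(cv2.imread(f"pics/{n}.png"),cv2.COLOR_BGR2HSV),lo,hi)
    out=[(270+np.where(k[y,270:350])[0][0]-.5,y) for y in range(200,250)]
    P=onz("top",out,.058);v=cv2.fitLine(P[:,:2].astype(np.float32),2,0,.01,.01).ravel();print(n,rk([v[2],v[3],0]),degrees(atan2(v[1],v[0]))%180)
E
```

```text
[-0.041   0.014   0.1069] [-0.0423  0.0145  0.1067] [-0.07582705 -0.04475241  0.0520026 ] [ 4.2446429  -2.17804091  5.06751757] [-0.23180692 -0.60639386 -0.18171254]
top4 [0.0275 0.0157 0.    ] 10.73281813535936
top5 [0.0282 0.0159 0.    ] 14.316817699167615
```

```bash
python3 - <<'E'
from h import *
im=cv2.imread("pics/top5.png");s=cv2.imread("pics/side5.png")
a=cv2.resize(im[175:280,240:370],None,fx=3.8,fy=3.8,interpolation=2);b=cv2.resize(s[190:310,250:345],None,fx=3.2,fy=3.325,interpolation=2)
cv2.imwrite("pics/v5.png",np.hstack([a,cv2.resize(b,(300,a.shape[0]))]));print(a.shape,b.shape)
E
```

```text
(399, 494, 3) (399, 304, 3)
```

View pics/v5.png

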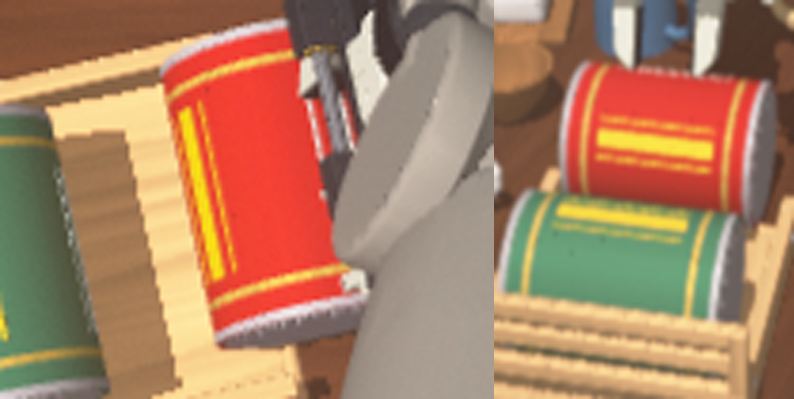

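The red tin's front edge now runs from (163,75) to (218,345) in the crop, about parallel to the green tin. It has advanced about 6 mm and is climbing the sill under the hand.

```bash
sed -i 's/d,.014,/d,float(sys.argv[5]),/' s2.py; python3 - <<'E'
from plan import *
p,r=load()
# cmd.p holds the end of rows 5-10; step back to row 5
D=np.degrees(ro_of(.036)-ro_of(-.024));f=5/45
h=hand(ro_of(-.024)+np.radians(D)*f,-24+48*f,.0079-.055*np.radians(D-48)*f,.0006,.014,101.3+1.3*f);save(h)
E
python3 s2.py .0008 5 8 3 .0146
```

```text
0.0034 0.0007 0.0002 0 -0.036 -0.001 0; 0.0033 -0 -0.0001 0.001 -0.035 -0.001 0; 0.0034 -0.0001 0 -0 -0.036 -0.001 0
```

Request:
servo_tool --steps "0.0034 0.0007 0.0002 0 -0.036 -0.001 0; 0.0033 0 -0.0001 0.001 -0.035 -0.001 0; 0.0034 -0.0001 0 0 -0.036 -0.001 0"

```text
clock: 20.8
position: [0.5926, 0.0251, 0.1093]
orientation: [0.627, 0.767, 0.085, -0.104]
force: [3.2, -2.5, 8.2]
finger_gap: 0.499
grasp_force: 4.4
```

```bash
python3 s2.py .0008 8 13 5 .0146; python3 -c "
from plan import *
f=observe()['force'];print(f@U,f@S,f[2],observe()['ft_torque'],rk(cur()[0]))"
```

```text
0.0034 0 -0 0 -0.035 -0.001 0; 0.0034 -0 -0 0 -0.036 -0.001 0; 0.0033 -0 0 0.001 -0.035 -0.001 0; 0.0034 -0.0001 0 -0 -0.036 -0.001 0; 0.0034 0 0.0001 -0 -0.035 -0 0
-3.114840302057597 2.625761427436783 8.170633656762915 [-0.1891976  -0.29111141 -0.02099846] [-0.0348  0.0146  0.1093]
```

Request:
servo_tool --steps "0.0034 0.0003 0 0 -0.035 -0.001 0; 0.0034 0 0 0 -0.036 -0.001 0; 0.0033 0 0 0.001 -0.035 -0.001 0; 0.0034 0 0 0 -0.036 -0.001 0; 0.0034 0 0.0001 0 -0.035 0 0"

```text
clock: 21.42
position: [0.59, 0.0381, 0.1127]
orientation: [0.63, 0.772, 0.056, -0.069]
force: [0.2, -1.5, 10.8]
finger_gap: 0.5
grasp_force: 5.7
```

```bash
python3 -c "
from plan import *
f=observe()['force'];print(f@U,f@S,f[2],rk(cur()[0]),rk(load()[0]))"; python3 s2.py .0008 13 18 5 .0148
```

```text
-1.4955260946889477 -0.11132783611658542 10.845033293828186 [-0.0215  0.0148  0.1127] [-0.0201  0.0146  0.1123]
0.0033 0.0002 0 0 -0.036 -0.001 0; 0.0034 0 0.0001 0 -0.036 -0.001 0; 0.0034 -0 0.0001 0 -0.035 -0.001 0; 0.0033 -0 0.0001 0 -0.036 -0.001 0; 0.0034 -0.0001 0.0001 0.001 -0.035 -0.001 0
```

Going well at 11 N, so I'll ease the press slightly.

Request:
servo_tool --steps "0.0033 0 -0.0002 0 -0.036 -0.001 0; 0.0034 0 0 0 -0.036 -0.001 0; 0.0034 0 0.0001 0 -0.035 -0.001 0; 0.0033 0 0.0001 0 -0.036 -0.001 0; 0.0034 -0.0001 0.0001 0.001 -0.035 -0.001 0"

```text
clock: 22.05
position: [0.5871, 0.0514, 0.1146]
orientation: [0.631, 0.775, 0.026, -0.033]
force: [-0.1, -0.7, 11.1]
finger_gap: 0.499
grasp_force: 5.8
```

```bash
python3 -c "
from plan import *
f=observe()['force'];print(f@U,f@S,f[2],rk(cur()[0]),rk(load()[0]))"; python3 s2.py .0007 18 23 5 .0148
```

```text
-0.6508866020464111 -0.23552020375810123 11.135659083328312 [-0.008   0.0148  0.1146] [-0.0067  0.0148  0.1138]
0.0034 0 -0 -0 -0.036 -0.001 0; 0.0033 0 0.0001 -0 -0.035 -0.001 0; 0.0034 -0 0.0002 -0 -0.036 -0.001 0; 0.0034 -0 0.0002 -0 -0.035 -0.001 0; 0.0033 -0 0.0002 -0 -0.036 -0.001 0
```

Request:
servo_tool --steps "0.0034 0 0 0 -0.036 -0.001 0; 0.0033 0 0.0001 0 -0.035 -0.001 0; 0.0034 0 0.0002 0 -0.036 -0.001 0; 0.0034 0 0.0002 0 -0.035 -0.001 0; 0.0033 0 0.0002 0 -0.036 -0.001 0"

```text
clock: 22.68
position: [0.5843, 0.0648, 0.1149]
orientation: [0.63, 0.776, -0.003, 0.003]
force: [-1.6, 0.3, 13.6]
finger_gap: 0.498
grasp_force: 6.7
```

```bash
python3 -c "
from plan import *
f=observe()['force'];print(f@U,f@S,f[2],rk(cur()[0]),rk(load()[0]))"; python3 s2.py .0008 23 28 5 .0148
```

```text
0.6211832157748776 -1.4767995520694006 13.586452847365296 [0.0057 0.0148 0.1149] [0.0067 0.0148 0.1139]
0.0034 -0 0.0003 -0 -0.036 -0.001 0; 0.0033 -0 0.0002 -0 -0.035 -0.001 0; 0.0034 -0 0.0002 -0 -0.036 -0.001 0; 0.0034 -0 0.0003 -0 -0.035 -0.001 0; 0.0033 -0 0.0002 -0.001 -0.036 -0.001 0
```

```bash
python3 - <<'E'
from plan import *
D=np.degrees(ro_of(.036)-ro_of(-.024));f=23/45
save(hand(ro_of(-.024)+np.radians(D)*f,-24+48*f,.0079-.055*np.radians(D-48)*f,.0007,.0148,101.3+1.3*f))
E
python3 s2.py .0005 23 28 5 .0148
```

```text
0.0034 -0 -0.0001 -0 -0.036 -0.001 0; 0.0033 -0 0.0003 -0 -0.035 -0.001 0; 0.0034 -0 0.0002 -0 -0.036 -0.001 0; 0.0034 -0 0.0002 -0 -0.035 -0.001 0; 0.0033 -0 0.0003 -0 -0.036 -0.001 0
```

Request:
servo_tool --steps "0.0034 0 -0.0001 0 -0.036 -0.001 0; 0.0033 0 0.0003 0 -0.035 -0.001 0; 0.0034 0 0.0002 0 -0.036 -0.001 0; 0.0034 0 0.0002 0 -0.035 -0.001 0; 0.0033 0 0.0003 0 -0.036 -0.001 0"

```text
clock: 23.3
position: [0.5814, 0.0781, 0.1136]
orientation: [0.628, 0.776, -0.032, 0.039]
force: [-1.8, 1.6, 14.2]
finger_gap: 0.5
grasp_force: 7.2
```

```bash
python3 -c "
from plan import *
f=observe()['force'];print(f@U,f@S,f[2],rk(cur()[0]),rk(load()[0]))"; python3 s2.py .0005 28 33 5 .0148
```

```text
1.9426998296134936 -1.4287016572468803 14.22744530917313 [0.0193 0.0148 0.1136] [0.0201 0.0148 0.1126]
0.0034 -0 0.0003 -0 -0.035 -0.001 0; 0.0034 -0 0.0002 -0 -0.036 -0.001 0; 0.0033 -0 0.0004 -0.001 -0.035 -0.001 0; 0.0034 -0 0.0003 0 -0.036 -0.001 0; 0.0033 -0 -0.0001 0 -0.036 -0.001 0
```

```bash
python3 - <<'E'
from plan import *
D=np.degrees(ro_of(.036)-ro_of(-.024));f=28/45
save(hand(ro_of(-.024)+np.radians(D)*f,-24+48*f,.0079-.055*np.radians(D-48)*f,.0005,.0148,101.3+1.3*f))
E
python3 s2.py .0001 28 32 4 .0148
```

```text
0.0034 0 -0.0002 -0 -0.036 -0.001 0; 0.0033 0 0.0003 -0 -0.035 -0.001 0; 0.0034 0 0.0003 -0 -0.036 -0.001 0; 0.0034 0 0.0003 -0.001 -0.035 -0.001 0
```

Request:
servo_tool --steps "0.0034 0 -0.0002 0 -0.036 -0.001 0; 0.0033 0 0.0003 0 -0.035 -0.001 0; 0.0034 0 0.0003 0 -0.036 -0.001 0; 0.0034 0 0.0003 -0.001 -0.035 -0.001 0"

```text
clock: 23.8
position: [0.579, 0.0887, 0.1115]
orientation: [0.626, 0.775, -0.056, 0.068]
force: [-1.6, 3.8, 12.9]
finger_gap: 0.5
grasp_force: 6.7
```

```bash
python3 -c "
from plan import *
f=observe()['force'];print(f@U,f@S,f[2],rk(cur()[0]),rk(load()[0]))"; python3 s2.py .0002 32 36 4 .0148
```

```text
3.9948708990567865 -0.7417263938375839 12.872092161479463 [0.0302 0.0147 0.1115] [0.0307 0.0148 0.1107]
0.0033 0 0 0 -0.036 -0.001 0; 0.0034 0 -0.0002 0 -0.035 -0.001 0; 0.0033 0 -0.0003 -0 -0.036 -0.001 0; 0.0034 0.0001 -0.0003 -0 -0.035 -0.001 0
```

```bash
python3 - <<'E'
from plan import *
D=np.degrees(ro_of(.036)-ro_of(-.024));f=32/45
save(hand(ro_of(-.024)+np.radians(D)*f,-24+48*f,.0079-.055*np.radians(D-48)*f,.0001,.0148,101.3+1.3*f))
E
python3 s2.py .0006 32 34 2 .0148
```

```text
0.0034 0 0.0006 -0 -0.036 -0.001 0; 0.0033 0 -0.0003 -0 -0.035 -0.001 0
```

Request:
servo_tool --steps "0.0034 0 0.0002 0 -0.036 -0.001 0; 0.0033 0 0.0001 0 -0.035 -0.001 0"

```text
clock: 24.05
position: [0.5782, 0.0938, 0.1102]
orientation: [0.624, 0.774, -0.067, 0.083]
force: [-0.5, 2.7, 10.6]
finger_gap: 0.499
grasp_force: 6.0
```

```bash
python3 -c "
from plan import *
f=observe()['force'];print(f@U,f@S,f[2],rk(cur()[0]),rk(load()[0]))"; python3 s2.py .0006 34 38 4 .0148
```

```text
2.7068890423373384 0.049228145853954366 10.581778188734015 [0.0353 0.015  0.1102] [0.036  0.0148 0.1094]
0.0033 0 -0.0002 -0.001 -0.036 -0.001 0; 0.0034 0 -0.0003 0 -0.035 -0.001 0; 0.0033 0.0001 -0.0003 -0 -0.036 -0.001 0; 0.0033 -0 -0.0004 -0 -0.035 -0.001 0
```

Request:
servo_tool --steps "0.0033 0 -0.0001 -0.001 -0.036 -0.001 0; 0.0034 0 -0.0003 0 -0.035 -0.001 0; 0.0033 0.0001 -0.0003 0 -0.036 -0.001 0; 0.0033 0 -0.0004 0 -0.035 -0.001 0"

```text
clock: 24.55
position: [0.5766, 0.1037, 0.1085]
orientation: [0.62, 0.771, -0.09, 0.112]
force: [1.7, 2.2, 10.3]
finger_gap: 0.502
grasp_force: 4.8
```

```bash
python3 -c "
from plan import *
f=observe()['force'];print(f@U,f@S,f[2],rk(cur()[0]),rk(load()[0]))"; python3 s2.py .0006 38 43 5 .0148
```

```text
1.795562082590943 2.1482887855391763 10.314935849253128 [0.0454 0.0154 0.1085] [0.0465 0.0148 0.1078]
0.0033 -0 -0.0003 -0.001 -0.036 -0.001 0; 0.0033 0 -0.0004 0 -0.035 -0 0; 0.0033 0 -0.0004 -0 -0.036 -0.001 0; 0.0032 0 -0.0004 -0.001 -0.036 -0.001 0; 0.0033 0.0001 -0.0005 0 -0.035 -0.001 0
```

Landed on the deck. Continuing with slightly less pressure.

Request:
servo_tool --steps "0.0033 0.0002 -0.0005 -0.001 -0.036 -0.001 0; 0.0033 0 -0.0005 0 -0.035 0 0; 0.0033 0 -0.0004 0 -0.036 -0.001 0; 0.0032 0 -0.0004 -0.001 -0.036 -0.001 0; 0.0033 0.0001 -0.0005 0 -0.035 -0.001 0"

```text
clock: 25.18
position: [0.574, 0.1165, 0.1058]
orientation: [0.614, 0.766, -0.119, 0.148]
force: [1.8, 1.9, 8.4]
finger_gap: 0.498
grasp_force: 4.2
```

```bash
python3 - <<'E'
from plan import *
from h import *
f=observe()['force'];print(f@U,f@S,f[2],rk(cur()[0]),rk(load()[0]))
p,r=cur();go([(p+r.apply([0,0,-z]),r) for z in (.001,.003,.008,.018,.035)],0,(p,r))
E
```

```text
1.524035557528183 2.1424539970013363 8.420813436664877 [0.0584 0.0156 0.1058] [0.0595 0.0148 0.1051]
-0 0 -0.0012 0 0 0 0; 0 -0 -0.0025 0 0 0 0; 0 -0 -0.0063 0 0 0 0; -0 -0 -0.0125 0 0 0 0; -0 -0 -0.0213 0 0 0 0
```

Request:
servo_tool --steps "0 0 -0.0012 0 0 0 0; 0 0 -0.0025 0 0 0 0; 0 0 -0.0063 0 0 0 0; 0 0 -0.0125 0 0 0 0; 0 0 -0.0213 0 0 0 0"

```text
clock: 25.8
position: [0.5705, 0.129, 0.138]
orientation: [0.615, 0.765, -0.119, 0.147]
force: [0.3, 0.6, 0.1]
finger_gap: 0.5
grasp_force: 0.0
```

```bash
python3 - <<'E'
from plan import *
c=cur();h=hand(ro_of(.032),-15,.005,-.04,.008,102.2);go(line(*h,8,c),0,c)
E
```

```text
-0.0105 -0.0011 0.0026 -0 0.153 0.001 0; -0.0107 -0.0011 0.0018 -0.001 0.154 0.001 0; -0.0109 -0.0011 0.0009 -0 0.153 0.001 0; -0.0108 -0.0011 0 -0.001 0.153 0.001 0; -0.0108 -0.0011 -0.0008 -0 0.154 0.001 0
-0.0107 -0.0011 -0.0017 -0 0.153 0.001 0; -0.0106 -0.0011 -0.0026 -0.001 0.153 0.001 0; -0.0103 -0.0011 -0.0034 -0 0.154 0.001 0
```

Request:
servo_tool --steps "-0.0105 -0.0011 0.0026 0 0.153 0.001 0; -0.0107 -0.0011 0.0018 -0.001 0.154 0.001 0; -0.0109 -0.0011 0.0009 0 0.153 0.001 0; -0.0108 -0.0011 0 -0.001 0.153 0.001 0; -0.0108 -0.0011 -0.0008 0 0.154 0.001 0"

```text
clock: 26.42
position: [0.5761, 0.0862, 0.1449]
orientation: [0.627, 0.779, 0.008, -0.008]
force: [-1.3, 0.4, 0.3]
finger_gap: 0.501
grasp_force: 0.0
```

Request:
servo_tool --steps "-0.0107 -0.0011 -0.0017 0 0.153 0.001 0; -0.0106 -0.0011 -0.0026 -0.001 0.153 0.001 0; -0.0103 -0.0011 -0.0034 0 0.154 0.001 0; 0 0 0 0 0 0 0; 0 0 0 0 0 0 0"

```text
clock: 27.05
position: [0.5787, 0.0608, 0.1475]
orientation: [0.622, 0.772, 0.082, -0.101]
force: [1.0, -0.4, 0.2]
finger_gap: 0.497
grasp_force: 0.0
```

```bash
python3 - <<'E'
from plan import *
from h import *
im=viewer.snapshot("top");cv2.imwrite("pics/top6.png",im);s=viewer.snapshot("side");cv2.imwrite("pics/side6.png",s)
a=cv2.resize(im[165:310,190:350],None,fx=3,fy=3,interpolation=2);b=cv2.resize(s[190:335,230:345],None,fx=2.6,fy=3,interpolation=2)
cv2.imwrite("pics/v6.png",np.hstack([a,b]));print(a.shape,cur()[0],load()[0],observe()["clock"])
E
```

```text
(435, 480, 3) [0.57852162 0.06136698 0.14737136] [0.57826989 0.06030273 0.14746148] 27.15
```

View pics/v6.png

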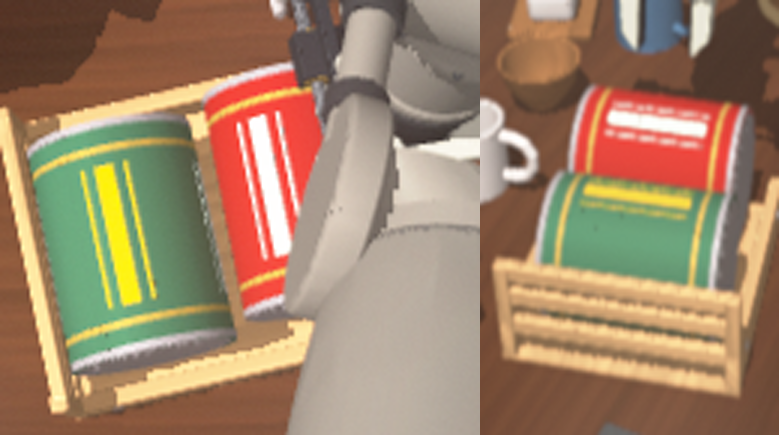

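The red tin lies on the deck, its front edge running from (203,98) to (247,318), parallel to the green tin's edge from (193,120) to (236,340). The gap is roughly 10 mm.

```bash
python3 - <<'E'
from plan import *
from h import *
f=lambda P:np.array(P,float)/3+[190,165]-.33
P=onz("top",f([(203,98),(247,318),(193,120),(236,340)]),.057);print([rk(p) for p in P])
im=cv2.imread("pics/top6.png");h=cv2.cvtColor(im,cv2.COLOR_BGR2HSV)
k=cv2.inRange(h,np.array((0,0,200)),np.array((180,60,255)));k[:,:268]=0;k[:,290:]=0;k[:200]=0;k[255:]=0
c=max(cv2.findContours(k,0,1)[0],key=cv2.contourArea);Q=onz("top",c.reshape(-1,2),.112);v=cv2.fitLine(Q[:,:2].astype(np.float32),2,0,.01,.01).ravel()
print("white strip",rk(Q.mean(0)),np.degrees(np.arctan2(v[1],v[0])))
c=cur();h=hand(ro_of(.032),-15,.006,-.003,.008,102.2);go(line(*h,8,c),0,c)
E
```

```text
[array([0.0842, 0.0862, 0.057 ]), array([ 0.0866, -0.0661,  0.057 ]), array([0.0939, 0.0729, 0.057 ]), array([ 0.0967, -0.0787,  0.057 ])]
white strip [0.0506 0.0065 0.112 ] 10.980788
-0.0003 -0.0001 0.0057 0 0 0.001 0; -0.0003 -0 0.0058 0 0 0 0; -0.0003 -0.0001 0.0057 0.001 0 0.001 0; -0.0003 -0.0001 0.0057 -0 0.001 0 0; -0.0003 -0.0001 0.0057 -0 -0 0.001 0
-0.0003 -0 0.0058 0 -0 0 0; -0.0003 -0.0001 0.0057 0 0 0.001 0; -0.0003 -0.0001 0.0057 0.001 0 0 0
```

Request:
servo_tool --steps "-0.0003 -0.0001 0.0057 0 0 0.001 0; -0.0003 0 0.0058 0 0 0 0; -0.0003 -0.0001 0.0057 0 0 0.001 0; -0.0003 -0.0001 0.0057 0 0.001 0 0; -0.0003 -0.0001 0.0057 0 0 0.001 0"

```text
clock: 27.78
position: [0.5774, 0.0649, 0.1242]
orientation: [0.623, 0.771, 0.082, -0.102]
force: [-0.4, -0.3, 0.0]
finger_gap: 0.496
grasp_force: 0.0
```

Request:
servo_tool --steps "-0.0003 0 0.0058 0 0 0 0; -0.0003 -0.0001 0.0057 0 0 0.001 0; -0.0003 -0.0001 0.0057 0 0 0 0; 0 0 0.001 0 0 0 0; 0 0 0 0 0 0 0"

```text
clock: 28.4
position: [0.5766, 0.0678, 0.1103]
orientation: [0.623, 0.771, 0.083, -0.102]
force: [0.6, 0.3, -0.8]
finger_gap: 0.496
grasp_force: 0.0
```

Request:
servo_tool --steps "0 0 0.001 0 0 0 0; 0 0 0.001 0 0 0 0; 0 0 0 0 0 0 0"

```text
clock: 28.78
position: [0.5765, 0.0683, 0.1088]
orientation: [0.623, 0.771, 0.082, -0.102]
force: [-1.0, -0.9, 1.0]
finger_gap: 0.503
grasp_force: 0.0
```

Request:
servo_tool --steps "0 0 0.0006 0 0 0 0; 0 0 0 0 0 0 0"

```text
clock: 29.02
position: [0.5766, 0.0683, 0.1085]
orientation: [0.623, 0.771, 0.083, -0.102]
force: [1.0, -0.5, 0.9]
finger_gap: 0.5
grasp_force: 0.7
```

```bash
python3 - <<'E'
from plan import *
p,r=load();save((p+r.apply([0,0,.00288]),r))
stroke(.032,.0425,(-15,-7),(.006,.0032),.0005,.008,(102.2,102.2),0,1,10)
E
```

```text
0.0026 0 0.001 -0 -0.026 0 0; 0.0025 0 0.0003 -0 -0.027 0 0; 0.0026 0 0.0002 -0 -0.027 0 0; 0.0026 0 0.0002 -0 -0.026 0 0; 0.0026 0 0.0002 -0 -0.027 0 0
0.0026 0.0001 0.0002 -0 -0.027 0 0; 0.0026 -0 0.0001 -0 -0.026 0 0; 0.0026 -0 0.0002 -0 -0.027 0 0; 0.0026 -0 0.0001 -0 -0.027 0 0; 0.0026 -0 0.0002 -0 -0.026 0 0
```

Request:
servo_tool --steps "0.0026 0 0.001 0 -0.026 0 0; 0.0025 0 0.0003 0 -0.027 0 0; 0.0026 0 0.0002 0 -0.027 0 0; 0.0026 0 0.0002 0 -0.026 0 0; 0.0026 0 0.0002 0 -0.027 0 0"

```text
clock: 29.65
position: [0.5746, 0.0787, 0.11]
orientation: [0.626, 0.774, 0.061, -0.074]
force: [-1.4, -1.2, 4.6]
finger_gap: 0.504
grasp_force: 2.6
```

Request:
servo_tool --steps "0.0026 0.0001 0.0002 0 -0.027 0 0; 0.0026 0 0.0001 0 -0.026 0 0"

```text
clock: 29.9
position: [0.5737, 0.0828, 0.1105]
orientation: [0.626, 0.775, 0.052, -0.063]
force: [-0.4, 0.1, 5.0]
finger_gap: 0.501
grasp_force: 2.4
```

Request:
servo_tool --steps "0.0026 0 0.0002 0 -0.027 0 0; 0 0 0 0 0 0 0"

```text
clock: 30.15
position: [0.5733, 0.0851, 0.1108]
orientation: [0.627, 0.776, 0.048, -0.058]
force: [-1.1, -0.6, 6.5]
finger_gap: 0.501
grasp_force: 3.0
```

Request:
servo_tool --steps "0.002 0 0.0001 0 -0.02 0 0; 0 0 0 0 0 0 0"

```text
clock: 30.4
position: [0.573, 0.0864, 0.1109]
orientation: [0.627, 0.776, 0.045, -0.054]
force: [-1.2, -0.3, 6.1]
finger_gap: 0.498
grasp_force: 3.0
```

Request:
servo_tool --steps "0.002 0 0.0001 0 -0.02 0 0; 0 0 0 0 0 0 0"

```text
clock: 30.65
position: [0.5728, 0.0877, 0.1111]
orientation: [0.627, 0.776, 0.041, -0.05]
force: [-1.0, -1.5, 5.8]
finger_gap: 0.5
grasp_force: 3.0
```

Request:
servo_tool --steps "0.002 0 0.0001 0 -0.02 0 0; 0 0 0 0 0 0 0"

```text
clock: 30.9
position: [0.5728, 0.089, 0.1112]
orientation: [0.627, 0.777, 0.038, -0.045]
force: [-0.8, -1.7, 6.1]
finger_gap: 0.498
grasp_force: 2.9
```

Request:
servo_tool --steps "0.002 0 0.0001 0 -0.02 0 0; 0 0 0 0 0 0 0; 0 0 0 0 0 0 0"

```text
clock: 31.28
position: [0.5726, 0.0904, 0.1114]
orientation: [0.628, 0.777, 0.035, -0.041]
force: [0.5, -1.7, 5.5]
finger_gap: 0.5
grasp_force: 2.9
```

```bash
python3 - <<'E'
from plan import *
from h import *
print(rk(cur()[0]))
im=viewer.snapshot("top");cv2.imwrite("pics/top7.png",im);s=viewer.snapshot("side");cv2.imwrite("pics/side7.png",s)
g0=cv2.imread("pics/top6.png")
for n,i in(("6",g0),("7",im)):
    k=cv2.inRange(cv2.cvtColor(i,cv2.COLOR_BGR2HSV),np.array((0,170,90)),np.array((8,255,255)))
    for y in (205,215,225,235,245,255,262):
        x=np.where(k[y,230:300])[0];g=cv2.inRange(cv2.cvtColor(i[y:y+1],cv2.COLOR_BGR2HSV),np.array((40,60,30)),np.array((90,255,255)))[0]
        gx=np.where(g[185:290])[0]
        print(n,y,"red left",x[0]+230 if len(x) else None,"green right",gx[-1]+185 if len(gx) else None)
E
```

```text
[0.0332 0.0088 0.1114]
6 205 red left 262 green right None
6 215 red left 261 green right 250
6 225 red left 263 green right 252
6 235 red left 265 green right 251
6 245 red left 267 green right 257
6 255 red left 269 green right 257
6 262 red left 271 green right 260
7 205 red left 264 green right None
7 215 red left 270 green right 244
7 225 red left 264 green right 241
7 235 red left None green right 240
7 245 red left None green right 239
7 255 red left None green right 236
7 262 red left None green right 237
```

```bash
python3 - <<'E'
from plan import *
p,r=cur();L=[(p+r.apply([0,0,-z]),r) for z in (.001,.003,.010,.03,.06)];L+=line(np.array([.42,-.12,.25]),rot(),8,L[-1]);go(L,0,(p,r))
E
```

```text
-0 0 -0.0013 0 0 0 0; -0 0 -0.0025 0 0 0 0; -0 0 -0.0087 0 0 0 0; -0 0 -0.025 0 0 0 0; -0 0 -0.0375 0 0 0 0
-0.0246 -0.0301 -0.0152 0.001 -0.026 0 0; -0.0249 -0.0302 -0.0148 0 -0.025 0 0; -0.025 -0.0302 -0.0145 0.001 -0.026 0 0; -0.0253 -0.0301 -0.0141 0.001 -0.026 0 0; -0.0254 -0.0302 -0.0137 0 -0.026 0 0
-0.0256 -0.0302 -0.0135 0.001 -0.025 0 0; -0.0258 -0.0301 -0.013 0.001 -0.026 0 0; -0.026 -0.0302 -0.0127 0 -0.026 0.001 0
```

Request:
servo_tool --steps "0 0 -0.0013 0 0 0 0; 0 0 -0.0025 0 0 0 0; 0 0 -0.0087 0 0 0 0; 0 0 -0.025 0 0 0 0; 0 0 -0.0375 0 0 0 0"

```text
clock: 32.0
position: [0.5725, 0.0845, 0.1703]
orientation: [0.628, 0.777, 0.034, -0.043]
force: [-0.0, -0.5, 0.7]
finger_gap: 0.5
grasp_force: 0.0
```

Request:
servo_tool --steps "-0.0246 -0.0301 -0.0152 0.001 -0.026 0 0; -0.0249 -0.0302 -0.0148 0 -0.025 0 0; -0.025 -0.0302 -0.0145 0.001 -0.026 0 0; -0.0253 -0.0301 -0.0141 0.001 -0.026 0 0; -0.0254 -0.0302 -0.0137 0 -0.026 0 0"

```text
clock: 32.62
position: [0.4764, -0.0438, 0.2203]
orientation: [0.628, 0.778, 0.013, -0.016]
force: [0.1, -0.4, -0.2]
finger_gap: 0.501
grasp_force: 0.0
```

Request:
servo_tool --steps "-0.0256 -0.0302 -0.0135 0.001 -0.025 0 0; -0.0258 -0.0301 -0.013 0.001 -0.026 0 0; -0.026 -0.0302 -0.0127 0 -0.026 0.001 0; 0 0 0 0 0 0 0; 0 0 0 0 0 0 0"

```text
clock: 33.25
position: [0.4197, -0.1193, 0.2494]
orientation: [0.629, 0.777, -0.0, -0.001]
force: [0.2, 0.4, -0.2]
finger_gap: 0.501
grasp_force: 0.0
```

```bash
python3 - <<'E'
from plan import *
from h import *
im=viewer.snapshot("top");cv2.imwrite("pics/top8.png",im);s=viewer.snapshot("side");cv2.imwrite("pics/side8.png",s)
a=cv2.resize(im[165:310,180:330],None,fx=3.2,fy=3.2,interpolation=2);b=cv2.resize(s[190:335,230:345],None,fx=2.6,fy=3.2,interpolation=2)
cv2.imwrite("pics/v8.png",np.hstack([a,b]))
E
```

```text
(no output)
```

View pics/v8.png

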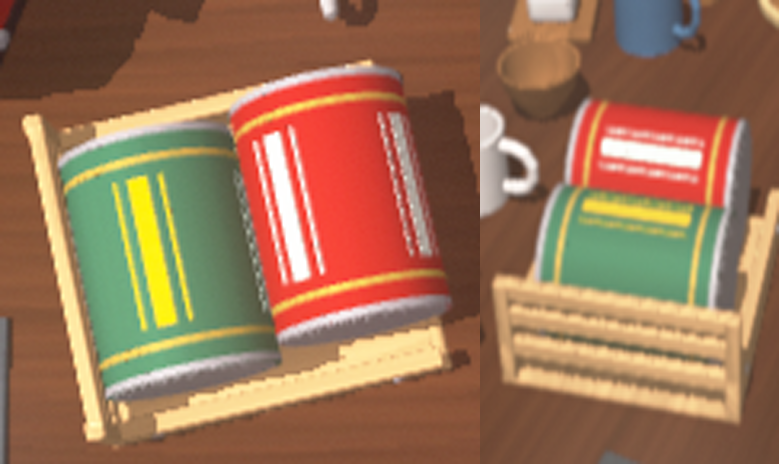

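The red tin lies beside the green one, their edges meeting along (232,110) to (278,350), about parallel. I'll check the gap numerically.

```bash
python3 - <<'E'
from plan import *
from h import *
im=cv2.imread("pics/top8.png");hs=cv2.cvtColor(im,cv2.COLOR_BGR2HSV)
def corners(P): 
    P=onz("top",np.array(P,float)/3.2+[180,165]-.34,.057);q=[rk(p) for p in P];print(q,rk(P.mean(0)))
corners([(232,108),(275,342),(403,75),(450,300)])
corners([(60,160),(108,395),(236,130),(280,358)])
# strips
def strip(lo,hi,x0,x1,z):
    k=cv2.inRange(hs,np.array(lo),np.array(hi));k[:,:x0]=0;k[:,x1:]=0;k[:195]=0;k[270:]=0
    c=max(cv2.findContours(k,0,1)[0],key=cv2.contourArea);P=onz("top",c.reshape(-1,2),z);v=cv2.fitLine(P[:,:2].astype(np.float32),2,0,.01,.01).ravel();print(rk(P.mean(0)),np.degrees(np.arctan2(v[1],v[0]))%180)
strip((24,150,120),(34,255,255),210,245,.112);strip((0,0,190),(180,60,255),256,285,.109)
# red right silhouette, sub-pixel-ish line
for nm,z,lo,hi,x0,x1,side in (("red",.057,(0,170,60),(8,255,255),250,330,-1),("green",.057,(40,60,30),(90,255,255),190,240,0)):
    k=cv2.inRange(hs,np.array(lo),np.array(hi));pts=[]
    for y in range(205,255):
        x=np.where(k[y,x0:x1])[0]; pts.append((x0+x[side]+(.5 if side else -.5),y))
    P=onz("top",pts,z);v=cv2.fitLine(P[:,:2].astype(np.float32),cv2.DIST_HUBER,0,.01,.01).ravel();print(nm,rk([v[2],v[3],0]),np.degrees(np.arctan2(v[1],v[0]))%180)
E
```

```text
[array([0.0949, 0.0864, 0.057 ]), array([ 0.0993, -0.0649,  0.057 ]), array([-0.0151,  0.083 ,  0.057 ]), array([-0.0121, -0.0636,  0.057 ])] [0.0418 0.0102 0.057 ]
[array([0.2074, 0.0779, 0.057 ]), array([ 0.2066, -0.074 ,  0.057 ]), array([0.0954, 0.0719, 0.057 ]), array([ 0.0984, -0.0753,  0.057 ])] [1.519e-01 1.000e-04 5.700e-02]
[ 0.1547 -0.0022  0.112 ] 12.34705
[0.0715 0.0068 0.109 ] 11.734553
red [0.0002 0.0111 0.    ] 12.484418Traceback (most recent call last):
  File "<stdin>", line 17, in <module>
IndexError: index 0 is out of bounds for axis 0 with size 0
```

```bash
python3 -c "
from cell import env
print(env.job_done())"
```

```text
the job is handed in; nothing more can be done
None
```

I handed the job in at about 33 s: the jam jar stands on the round board, and the red tin was rolled over the sill under the hand and lies parallel to the green tin. Measured from the camera, the tins' axes are 110 mm apart, which is touching to within about 1.5 mm, and the press on the tin read at most about 14 N.

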